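Pack a cheese crate in layers and shut its gate

ROBOT

A 6-joint arm with a two-finger parallel gripper is mounted at the origin on the work surface. World frame = base frame: x ahead of the robot, y to its left, z up, the work surface at z = 0. Lengths are in m, angles in rad, forces in N, time in s.
With the tool pointing down it reaches from about 0.375 to 0.9 m from the base axis. Payload 3.1 kg.
Tool frame: the origin (TCP) lies on the centre line of the jaws, within the pads' length; the fingertips stand 25 mm ahead of it and the grasp point (between the pads) lies 6 mm ahead of it (manip.tips_ahead is the distance from the TCP to the fingertips, in m); z points along the fingers, y is the direction in which the jaws open and shut (so a half turn about z gives the same grasp; the last joint's range is limited). The gripper opens to 85 mm and grips with 20 to 120 N. Pads are 22 mm wide; open, the fingers measure 114 mm over their backs; the gripper's body (76 mm by 85 mm) begins 54 mm behind the grasp point. The pads swing forward as they close: fully open they stand 13 mm farther back than shut.
Start: joints at [-1.446, 0.527, 1.433, -0, 1.181, -0.178], TCP at [0.186, -0.597, 0.256] pointing down, gripper open.
Joint ranges: [-3.08, 3.08], [-0.75, 2.2], [0.22, 2.44], [-1.43, 4.57], [0, 2.65], [-2.85, 2.85]. Speed limits (rad/s): [2.79, 2.79, 3.14, 3.14, 3.14, 3.14].

INTERFACE

Orientations are given as a unit quaternion [x, y, z, w].
In Python, from station import manip gives the robot as it stands.
- The arm moves only by the tool play_rows, never from a script. Its argument "steps" is a list that holds one entry, the list of rows, each a list of 6 numbers: the shift along the tool's x, y, z in m, then the turn, a rotation vector about the tool's x, y, z in degrees. In form: [[[x, y, z, rx, ry, rz], ...]]. A call has 1 to 10 rows; each row shifts and turns the commanded pose from where the row before left it, along the tool's axes as they then stand; what a row does not reach is not made up. A row lasts 1/8 s, in which the tool goes at most 62.5 mm and 10.7 degrees, less where a joint would pass 70% of its speed; a pose out of reach is approached as far as the arm can. A call is refused whole if a number of a shift passes 0.0625 or a number of a turn 10.7, either way. A call with a gripper value outside its range is refused whole. "fingers" is the opening, from 0 (shut) to 1 (fully open), set as the call begins (left out, the last holds). The fingers move at their own pace and stop on an object; "squeeze" is the grip in N (left out, the last holds). Time passes only in rows, so rows that do not move let the fingers close. It gives the time, the measured TCP pose, the force and the opening at its end, in the units of the state.
- manip.sense(): the state, without advancing time (a new reading comes with each control period).
- manip.snapshot(name): name is "side" or "top"; returns a dict with "img" (480x640x3 uint8, red, green, blue), "K" (3x3 intrinsics, pixels), "world_from_camera" (4x4, takes a point from camera to world coordinates). Camera axes: x right, y down, z forward; pixel columns grow to the right and rows downward; lengths in m; the calibration is good to about 2 mm. A picture is of the moment at which its call begins. There is no depth.
- manip.sign_off(): hands the job in, once; it reports no verdict.
Trained networks look in a picture, given as the dict that the camera call returned (one of the last four; its "shot" number tells which), for a name from the list of things; names that differ only in an ending like _2 or _b are one class to them, and where a whole thing is asked for, a point or a joint stands for the part that bears it (a point fixed in the world has none). Each returns a list of dicts, best first, with "score" (0 to 1); they miss things now and then, are a little off and sometimes report something else, mostly with a low value. They report only what shows in the picture. A call takes as long as a camera call. They do not tell look-alikes from the thing itself.
- manip.regions_of(label, picture): "pixels" (480x640 bool, what is visible of it) and "rect" ([left, top, right, bottom] in pixels, round what is visible of it).
- manip.pinpoint(label, picture): "point" ([column, row] in pixels: a listed point, or the origin of a listed thing).
The state is a dict: "t": time; "q": joint angles; "qd": joint speeds; "tau": joint torques, N m; "tcp_pos": TCP position; "tool_rot": TCP orientation; "force": force on the tool from outside, world axes, zero at the start; "ft_torque": the same for the moment, N m; "finger_gap": opening from 0.0 (shut) to 1.0 (fully open).
Only numpy, scipy, OpenCV 4.12 (cv2) and the standard library are available. Lean on these libraries where they do the work, as an engineer would, in place of code of your own. Each camera call takes 0.05 s, during which the arm holds its last target.

TASK

Pack the blue crate in layers: slide the cheese block along the steel deck, without lifting it, through the crate's open end until it is up against the closed end, then lay the wooden divider board flat on top of it with its rib upwards. Stand the round tub on the board in the half by the closed end and the carton upright in the half by the gate, and last of all push the hinged gate fully shut. Set things down rather than dropping them, and leave everything else on the table where it is.

Things in the scene. Friction and masses are not known exactly. Their poses are not given: they have to be found in the camera images.
- crate: Blue plastic crate, fixed on a steel deck, open above and at one end. Origin on the table under its inside's centre; z up, +y points out through the open end. Inside: x -62 to 62 mm, y -85 (closed end) to 85 (mouth). Walls 6 mm thick, top 80 mm above the table; over trim x +-73, y -96 mm. The deck, top 8 mm above the table, is its floor and runs out level to y 372 mm, x +-95 mm.
- gate (a joint): Angle of the crate's upright end gate, rad: 0 = shut (stop), 2.1 to 2.5 at the start, swung out past the +x side. Blue panel 133 mm long, 6 mm thick (9 at its bars), 10 to 90 mm above the table. At angle a it runs from the hinge along (-cos a, sin a) of the crate's frame; its outer face, to be pushed, looks along (sin a, cos a). Friction 0.05 N m; stays where left.
- gate_hinge (a point): Point on the gate's vertical hinge axis, 50 mm above the table; in the crate's frame at x 65, y 89 mm.
- gate_edge (a point): Point on the gate's free edge, middle of its thickness, 50 mm above the table, 133 mm from the hinge axis.
- slab: Cheese block, a yellow slab with brown rind on top, 100 mm (x) x 130 mm (y) x 45 mm high, about 0.6 kg, lying on the deck outside the mouth, y about along the crate's y. Origin: centre of its underside. Too wide to grasp, slides with friction coefficient about 0.5 to 0.7.
- board: Pale wooden divider board 108 mm (x) x 158 mm (y) x 6 mm, lying on the table, with an upright rib across its middle: 80 mm long (along x), 12 mm thick (y), its top 38 mm above the board's underside. Grasp it by the rib. Origin: centre of the underside; z up. Fits the crate with its y along the crate's y, either way round. About 0.16 kg.
- tub: Round white tub with grey lid, 60 mm across the top (54 mm at the foot), 60 mm high, upright on the table, about 0.15 kg. Origin: centre of its underside; z up.
- carton: Brown cardboard carton 80 mm (x) x 50 mm (y) x 55 mm high, on the table, about 0.14 kg. Origin: centre of its underside; z up. It goes in with its long side across the crate (along the crate's x).
- wheel: Bystander: brown cheese wheel 130 mm across, 50 mm high. Origin: centre of its underside.
- jar: Bystander: amber glass jar with steel cap, 64 mm across, 110 mm high. Origin: centre of its underside.
- press_weight: Bystander: steel weight 70 mm across, 70 mm high with its knob. Origin: centre of its underside.
There are look-alikes about, which are no part of the job. Leave any pink or red look-alike of the carton alone. What is shaped like the board but orange is not meant.

How it is judged:
By the outcome, as a careful person would: the job done as asked, in the order asked, and still so for the second after the job is handed in, with the robot touching nothing.
It also fails if it takes over 72 s, if anything falls off the work surface, if the arm or the gripper's body presses on something with over 40 N, if the wrist force passes 120 N, or if a joint passes its speed limit or range.

## Working session

There is one attempt and no reset: what is moved stays moved. The work goes in short steps, Python scripts to look and compute and a tool call to move; the robot and the scene stay as the last step left them, time stands still between calls to the robot, and variables do not carry over. Pictures are saved under pics/ and viewed, and the job is handed in when it is done.

Besides the shell and the picture viewer there is one more tool, called after ">>>" as a command line: name --argument value ..., lists and objects as JSON in quotes. play_rows: Moves the arm, as the interface text tells. Its arguments: {"type":"object","properties":{"steps":{"type":"array"},"fingers":{"type":"number"},"squeeze":{"type":"number"}},"required":["steps"]}

```bash
ls; mkdir -p pics; python3 - <<'E'
from station import manip
import cv2
s=manip.sense(); print({k:(v if not hasattr(v,'round') else v) for k,v in s.items()})
for n in ("side","top"):
    p=manip.snapshot(n); cv2.imwrite(f"pics/{n}0.png",p["img"][:,:,::-1]); print(n,p["shot"],p["K"],p["world_from_camera"])
E
```

```text
pics
{'t': 0.0, 'q': array([-1.44648895e+00,  5.28515187e-01,  1.43397847e+00,  1.47047773e-05,
        1.18140369e+00, -1.78508286e-01]), 'qd': array([-0.00050514, -0.00062488,  0.00054136,  0.00077818,  0.00099059,
        0.0006702 ]), 'tau': array([-1.13939324e-03, -4.42351019e+01, -1.78024149e+01, -3.08184844e-04,
        8.40661756e-03, -9.17590484e-06]), 'tcp_pos': array([ 0.18631873, -0.59584532,  0.25527924]), 'tool_rot': array([ 9.88559480e-01,  1.50827140e-01,  3.80215228e-05, -1.15173773e-03]), 'force': array([-0.45593774,  1.02173783, -1.04249932]), 'ft_torque': array([-0.00379331,  0.07001253, -0.01360054]), 'finger_gap': 0.9973343031895731}
side 1 [[512.6496927    0.         316.67171646]
 [  0.         512.6496927  230.93893224]
 [  0.           0.           1.        ]] [[-0.69486148 -0.52252208  0.49410343 -0.03330568]
 [-0.71883355  0.48448773 -0.49854786  0.50271697]
 [ 0.02111522 -0.70159983 -0.71225826  0.84446456]
 [ 0.          0.          0.          1.        ]]
top 2 [[535.26246168   0.         311.02979893]
 [  0.         535.26246168 239.64551298]
 [  0.           0.           1.        ]] [[ 0.02957233 -0.99724676  0.06800274  0.40151463]
 [-0.99914076 -0.02751497  0.03099453 -0.04983065]
 [-0.0290381  -0.06886089 -0.99720357  1.28035078]
 [ 0.          0.          0.          1.        ]]
```

View pics/side0.png

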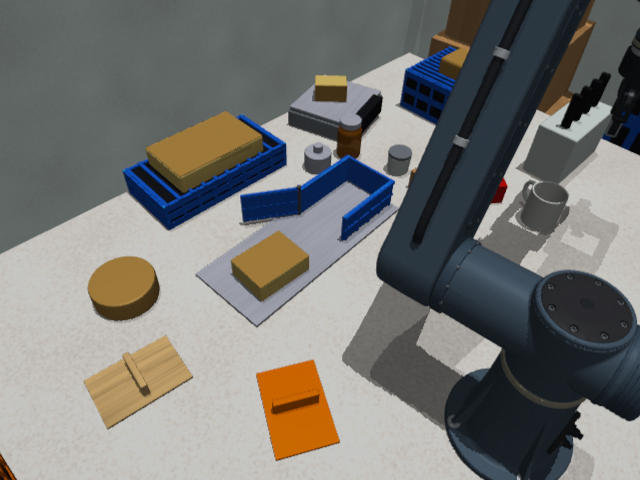

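View pics/top0.png

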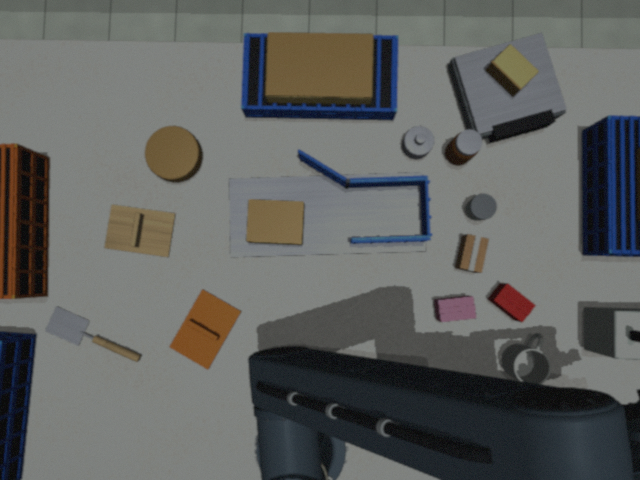

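```bash
cat > h.py <<'E'
import numpy as np, cv2, itertools
from scipy.optimize import minimize
from station import manip
def proj(p,P):
    W=p["world_from_camera"]; c=(np.atleast_2d(P)-W[:3,3])@W[:3,:3]
    u=c@p["K"].T; return u[:,:2]/u[:,2:]
def back(p,uv,z):
    W=p["world_from_camera"]; d=W[:3,:3]@np.linalg.solve(p["K"],[uv[0],uv[1],1.0])
    o=W[:3,3]; return o+d*(z-o[2])/d[2]
def box(x0,x1,y0,y1,z0,z1): return np.array(list(itertools.product((x0,x1),(y0,y1),(z0,z1))))
def cyl(r0,r1,z0,z1):
    a=np.linspace(0,2*np.pi,40,endpoint=False); c=np.c_[np.cos(a),np.sin(a)]
    return np.r_[np.c_[c*r0,0*a+z0],np.c_[c*r1,0*a+z1]]
PARTS=dict(slab=[box(-.05,.05,-.065,.065,0,.045)],
 board=[box(-.054,.054,-.079,.079,0,.006),box(-.04,.04,-.006,.006,0,.038)],
 tub=[cyl(.027,.030,0,.060)],carton=[box(-.04,.04,-.025,.025,0,.055)],
 wheel=[cyl(.065,.065,0,.05)])
def place(P,x,y,a,z0):
    c,s=np.cos(a),np.sin(a); return P@np.array([[c,s,0],[-s,c,0],[0,0,1]])+[x,y,z0]
S=4
def render(p,parts,v,z0):
    m=np.zeros((480*S,640*S),np.uint8)
    for P in parts:
        uv=proj(p,place(P,*v,z0)); h=cv2.convexHull(((uv+.5)*S*16).astype(np.int32))
        cv2.fillConvexPoly(m,h,255,shift=4)
    return cv2.resize(m,(640,480),interpolation=cv2.INTER_AREA)/255.
def fit(views,name,v0,z0):
    """views: list of (picture, mask)"""
    def cost(v): return sum(np.abs(render(p,PARTS[name],v,z0)-m).sum()/max(m.sum(),1) for p,m in views)
    best=None
    for da in (0,.2,-.2):
        sx=np.array(v0)+[0,0,da]; sim=np.vstack([sx,sx+[.012,0,0],sx+[0,.012,0],sx+[0,0,.12]])
        r=minimize(cost,sx,method="Nelder-Mead",options=dict(initial_simplex=sim,xatol=2e-4,fatol=1e-4,maxiter=120))
        if best is None or r.fun<best.fun: best=r
    return best.x,best.fun
def save(p,name,scale=1): cv2.imwrite(f"pics/{name}.png",cv2.resize(p["img"],None,fx=scale,fy=scale)[:,:,::-1])
E
python3 - <<'E'
from h import *
ps={n:manip.snapshot(n) for n in("top","side")}
for n in ("crate","gate","slab","board","tub","carton","gate_hinge","gate_edge"):
  for c in ps:
    if n not in("gate_hinge","gate_edge"):
      print(n,c,[(round(float(r["score"]),2),np.round(r["rect"]).tolist(),int(r["pixels"].sum())) for r in manip.regions_of(n,ps[c])])
    print("   pt",[(round(float(r["score"]),2),np.round(r["point"],1).tolist()) for r in manip.pinpoint(n,ps[c])])
print(manip.sense()["t"])
E
```

```text
crate top [(0.93, [234.0, 148.0, 431.0, 259.0], 13925)]
   pt [(0.96, [389.4, 210.4])]
crate side [(0.64, [192.0, 155.0, 400.0, 326.0], 13092), (0.25, [87.0, 254.0, 162.0, 317.0], 3635)]
   pt [(0.6, [342.0, 212.5])]
gate top [(0.68, [301.0, 150.0, 349.0, 186.0], 539)]Traceback (most recent call last):
  File "<stdin>", line 7, in <module>
ValueError: it knows: board, carton, crate, gate_edge, gate_hinge, jar, press_weight, slab, tub, wheel
```

```bash
cat > m1.py <<'E'
from h import *
ps={n:manip.snapshot(n) for n in("top","side")}
def reg(n,c,i=0):
    r=manip.regions_of(n,ps[c]); return r
g={}
top=ps["top"]
for n,zc in (("slab",.008),("board",0),("tub",0),("carton",0),("wheel",0)):
    rt=reg(n,"top"); pt=manip.pinpoint(n,top)
    print(n,"top",[(round(float(r["score"]),2),np.round(r["rect"]).tolist(),[int(v) for v in top["img"][r["pixels"]].mean(0)]) for r in rt],[(round(float(r["score"]),2),np.round(r["point"],1).tolist(), np.round(back(top,r["point"],zc),3)[:2].tolist()) for r in pt])
for n in ("slab","board"):
    print(n,"side",[(round(float(r["score"]),2),np.round(r["rect"]).tolist()) for r in reg(n,"side")])
for n in ("gate_hinge","gate_edge"):
  for c in ps:
    print(n,c,[(round(float(r["score"]),2),np.round(r["point"],1).tolist(),np.round(back(ps[c],r["point"],.05),3)[:2].tolist()) for r in manip.pinpoint(n,ps[c])])
for c in ps:
    print("crate",c,[np.round(back(ps[c],r["point"],0.0),3)[:2].tolist() for r in manip.pinpoint("crate",ps[c])])
print(manip.sense()["t"])
E
python3 m1.py
```

```text
slab top [(0.94, [244.0, 201.0, 302.0, 245.0], [120, 102, 71]), (0.33, [107.0, 206.0, 177.0, 255.0], [118, 103, 76])] [(0.78, [273.9, 224.1], [0.523, 0.08])]
board top [(0.89, [107.0, 210.0, 179.0, 256.0], [118, 104, 77]), (0.56, [166.0, 289.0, 240.0, 367.0], [122, 80, 41])] [(0.91, [204.3, 329.7], [0.267, 0.238]), (0.61, [140.8, 232.1], [0.496, 0.403])]
tub top [(0.78, [468.0, 196.0, 494.0, 221.0], [74, 78, 80])] [(0.69, [476.5, 210.4], [0.57, -0.403]), (0.68, [143.9, 233.6], [0.492, 0.395])]
carton top [(0.82, [456.0, 236.0, 490.0, 273.0], [102, 89, 73]), (0.72, [490.0, 283.0, 532.0, 321.0], [99, 33, 32]), (0.66, [438.0, 297.0, 476.0, 324.0], [113, 84, 98])] [(0.85, [465.2, 255.6], [0.461, -0.377]), (0.85, [509.4, 301.8], [0.355, -0.481]), (0.6, [451.2, 306.3], [0.34, -0.346])]
wheel top [(0.56, [144.0, 127.0, 203.0, 182.0], [102, 85, 56])] [(0.61, [177.2, 156.8], [0.683, 0.323])]
slab side [(0.86, [234.0, 229.0, 307.0, 304.0]), (0.73, [304.0, 142.0, 329.0, 177.0]), (0.7, [238.0, 185.0, 298.0, 218.0])]
board side [(0.79, [82.0, 336.0, 192.0, 426.0]), (0.61, [257.0, 357.0, 341.0, 460.0])]
gate_hinge top [(0.6, [347.6, 182.5], [0.62, -0.092])]
gate_hinge side [(0.91, [299.4, 198.4], [0.621, -0.098]), (0.64, [138.9, 377.6], [0.472, 0.407]), (0.17, [398.4, 168.1], [0.537, -0.355])]
gate_edge top [(0.82, [301.3, 154.8], [0.683, 0.017]), (0.34, [415.8, 145.3], [0.711, -0.248])]
gate_edge side [(0.69, [242.1, 207.9], [0.685, 0.02]), (0.27, [319.1, 168.2], [0.67, -0.209])]
crate top [[0.562, -0.192]]
crate side [[0.554, -0.181]]
1.45
```

```bash
cat > seg.py <<'E'
from h import *
def grab(p,rect,seed,iters=4):
    """GrabCut inside rect (x0,y0,x1,y1), padded"""
    x0,y0,x1,y1=rect
    m=np.zeros((480,640),np.uint8); b=np.zeros((1,65));f=np.zeros((1,65))
    img=np.ascontiguousarray(p["img"][:,:,::-1]); k=4
    # work on crop, upscaled
    pad=14; X0,Y0,X1,Y1=max(x0-pad,0),max(y0-pad,0),min(x1+pad,640),min(y1+pad,480)
    crop=cv2.resize(img[Y0:Y1,X0:X1],None,fx=k,fy=k,interpolation=cv2.INTER_CUBIC)
    mm=np.zeros(crop.shape[:2],np.uint8)
    cv2.grabCut(crop,mm,((x0-X0)*k,(y0-Y0)*k,(x1-x0)*k,(y1-y0)*k),b,f,iters,cv2.GC_INIT_WITH_RECT)
    o=((mm==1)|(mm==3)).astype(np.float32)
    out=np.zeros((480,640),np.float32); out[Y0:Y1,X0:X1]=cv2.resize(o,(X1-X0,Y1-Y0),interpolation=cv2.INTER_AREA)
    return out
def bluemask(p,rect):
    h=cv2.cvtColor(p["img"],cv2.COLOR_RGB2HSV); m=((h[...,0]>100)&(h[...,0]<130)&(h[...,1]>130)&(h[...,2]>40)).astype(np.float32)
    o=np.zeros_like(m); x0,y0,x1,y1=rect; o[y0:y1,x0:x1]=m[y0:y1,x0:x1]; return o
def crateparts(a):
    d=np.array([-np.cos(a),np.sin(a)]); n=np.array([np.sin(a),np.cos(a)]); H=np.array([.065,.089])
    g=[np.r_[H+d*s+n*t,z] for s in(0,.133) for t in(-.0035,.0035) for z in(.01,.09)]
    W=.0685
    return [box(-W,-.062,-.0915,.085,.008,.08),box(.062,W,-.0915,.085,.008,.08),box(-W,W,-.0915,-.085,.008,.08),np.array(g)]
def fitcrate(views,v0):
    def cost(v):
        return sum(np.abs(render(p,crateparts(v[3]),v[:3],0)-m).sum()/m.sum() for p,m in views)
    sx=np.array(v0); sim=np.vstack([sx,*(sx+np.diag([.01,.01,.05,.15]))])
    r=minimize(cost,sx,method="Nelder-Mead",options=dict(initial_simplex=sim,xatol=1e-4,fatol=1e-4,maxiter=200)); return r.x,r.fun
def overlay(p,items,name,roi=None):
    im=p["img"][:,:,::-1].copy(); im=cv2.resize(im,None,fx=4,fy=4,interpolation=cv2.INTER_CUBIC)
    for parts,v,z0 in items:
        for P in parts:
            uv=proj(p,place(P,*v,z0)); cv2.polylines(im,[cv2.convexHull(((uv+.5)*4).astype(np.int32))],True,(0,255,0),1)
    if roi: x0,y0,x1,y1=[4*r for r in roi]; im=im[y0:y1,x0:x1]
    s=min(800/im.shape[1],600/im.shape[0],1); cv2.imwrite(f"pics/{name}.png",cv2.resize(im,None,fx=s,fy=s,interpolation=cv2.INTER_AREA))
E
cat > m2.py <<'E'
from seg import *
T=manip.snapshot("top");Sd=manip.snapshot("side")
vc=[(T,bluemask(T,(285,140,440,255)))]; vs=[(Sd,bluemask(Sd,(236,148,400,245)))]
for vv in (vc,vs,vc+vs):
    c,e=fitcrate(vv,[.56,-.19,0,2.3]); print("crate",np.round(c,4),round(e,3))
out={}
for n,rt,rs,v0,z0 in (("slab",(240,192,311,250),(226,225,314,302),(.52,.08,0),.008),
   ("board",(100,200,181,262),(78,332,198,430),(.496,.403,0),0),
   ("tub",(460,190,500,226),None,(.57,-.41,0),0),("carton",(452,230,494,278),None,(.46,-.38,1.3),0)):
    V=[(T,grab(T,rt,0))]
    if rs: V.append((Sd,grab(Sd,rs,0)))
    for k in ([V[:1],V[1:],V] if rs else [V]):
        v,e=fit(k,n,v0,z0); print(n,np.round(v,4),round(e,3))
    out[n]=(PARTS[n],v,z0)
items=list(out.values())+[(crateparts(c[3]),c[:3],0)]
overlay(T,items,"ovT",(90,130,510,290)); overlay(Sd,items,"ovS",(60,140,420,440))
print(manip.sense()["t"])
E
python3 m2.py
```

```text
crate [ 0.559  -0.1841  0.0623  2.1768] 0.475
crate [ 0.5602 -0.1858  0.0692  2.1853] 0.261
crate [ 0.5596 -0.185   0.0624  2.1488] 0.742
slab [ 0.526   0.0743 -0.0167] 0.034
slab [ 0.5286  0.0733 -0.0219] 0.031
slab [ 0.5268  0.0738 -0.0125] 0.074
board [ 0.4996  0.405  -0.1106] 0.044
board [ 0.5021  0.4036 -0.114 ] 0.015
board [ 0.5014  0.4037 -0.1121] 0.068
tub [ 0.5723 -0.3995 -0.0873] 0.119
carton [ 0.4658 -0.3821 -0.1791] 0.249
1.55
```

View pics/ovT.png

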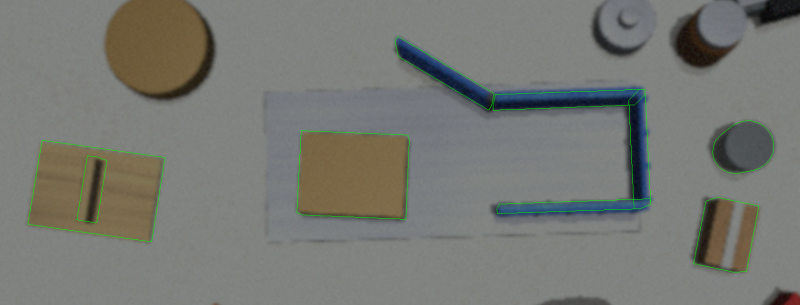

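View pics/ovS.png

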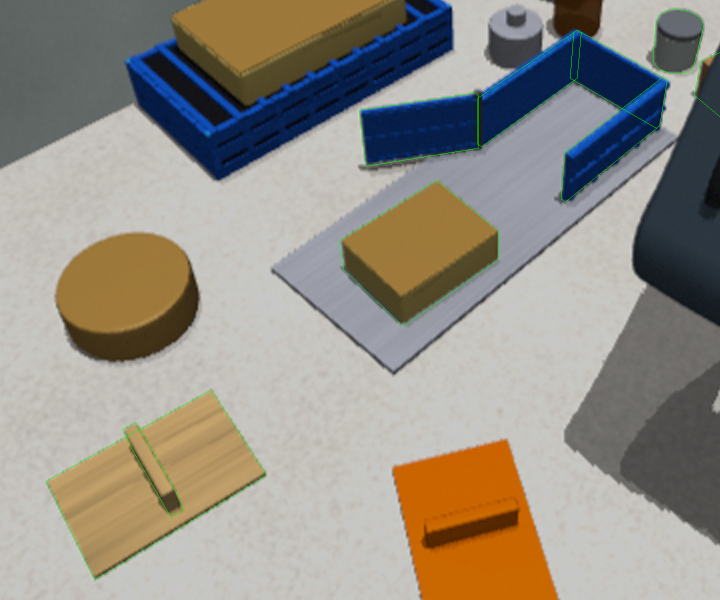

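```bash
cat > plan.py <<'E'
import numpy as np, json
from scipy.spatial.transform import Rotation as R
from station import manip
C=np.array([.5598,-.1853,.064])   # crate x,y,yaw
def c2w(x,y): c,s=np.cos(C[2]),np.sin(C[2]); return np.array([C[0]+c*x-s*y, C[1]+s*x+c*y])
def w2c(X,Y): c,s=np.cos(C[2]),np.sin(C[2]); d=np.array([X-C[0],Y-C[1]]); return np.array([c*d[0]+s*d[1],-s*d[0]+c*d[1]])
def cur():
    s=manip.sense(); r=R.from_quat(s["tool_rot"]).as_matrix()
    return np.array(s["tcp_pos"]),np.arctan2(r[1,0],r[0,0]),s
def plan(wps,start=None):
    """wps: (x,y,z,phi,nrows); prints rows in tool axes"""
    p,f=(cur()[:2] if start is None else start); p=np.array(p,float)
    rows=[]
    for x,y,z,ph,n in wps:
        q=np.array([x,y,z]); ph=f+(ph-f+np.pi)%(2*np.pi)-np.pi
        w=1-0.5*np.abs(np.linspace(-1,1,n)) if n>3 else np.ones(n); w=np.cumsum(w)/w.sum()
        p0,f0=p.copy(),f
        for a in w:
            P=p0+(q-p0)*a; F=f0+(ph-f0)*a
            # use rounded bookkeeping
            d=P-p; c,s=np.cos(f),np.sin(f)
            sh=np.round([c*d[0]+s*d[1], s*d[0]-c*d[1], -d[2]],4); t=round(np.degrees(-(F-f)),1)
            rows.append([*[float(v) for v in sh],0,0,t])
            p=p+np.array([c*sh[0]+s*sh[1], s*sh[0]-c*sh[1], -sh[2]]); f=f-np.radians(t)
    for i in range(0,len(rows),10): print(json.dumps([rows[i:i+10]]).replace(" ",""))
    return p,f
def st():
    p,f,s=cur(); print("t",round(s["t"],2),"tcp",np.round(p,4),"crate",np.round(w2c(p[0],p[1]),4),"phi",round(f,4),"F",np.round(s["force"],1),"gap",round(s["finger_gap"],3),"q",np.round(s["q"],2))
E
python3 - <<'E'
from plan import *
st()
F=np.pi/2+C[2]
a=c2w(-.012,.40); 
plan([(.42,-.36,.25,.9,9),(.52,-.05,.20,F-.1,9),(a[0],a[1],.12,F,8),(*a,.05,F,4)])
E
```

```text
t 1.55 tcp [ 0.1864 -0.5965  0.2564] crate [-0.3989 -0.3865] phi 0.3028 F [0.7 0.4 0.6] gap 0.996 q [-1.45  0.53  1.43 -0.    1.18 -0.18]
[[[0.0226,-0.012,0.0005,0,0,-2.6],[0.0289,-0.0137,0.0006,0,0,-3.3],[0.0355,-0.0145,0.0007,0,0,-4.0],[0.0425,-0.0139,0.0009,0,0,-4.6],[0.0498,-0.0119,0.001,0,0,-5.2],[0.0442,-0.0065,0.0008,0,0,-4.6],[0.0383,-0.0025,0.0008,0,0,-4.0],[0.032,0.0002,0.0006,0,0,-3.3],[0.0255,0.0016,0.0005,0,0,-2.6],[0.0235,-0.0088,0.0038,0,0,-2.8]]]
[[[0.0298,-0.0096,0.0048,0,0,-3.5],[0.0364,-0.0092,0.0058,0,0,-4.2],[0.0432,-0.0077,0.0067,0,0,-4.9],[0.0499,-0.0045,0.0077,0,0,-5.6],[0.0438,0.0003,0.0067,0,0,-4.9],[0.0375,0.0035,0.0058,0,0,-4.2],[0.0308,0.0052,0.0048,0,0,-3.5],[0.0245,0.0056,0.0039,0,0,-2.8],[0.023,-0.0006,0.007,0,0,-0.5],[0.0296,-0.0006,0.009,0,0,-0.6]]]
[[[0.0362,-0.0003,0.011,0,0,-0.8],[0.0427,0.0003,0.013,0,0,-1.0],[0.0428,0.001,0.013,0,0,-0.9],[0.0361,0.0014,0.011,0,0,-0.8],[0.0296,0.0016,0.009,0,0,-0.6],[0.0229,0.0014,0.007,0,0,-0.5],[0.0,0.0,0.0131,0,0,-0.0],[0.0,0.0,0.0219,0,0,-0.0],[0.0,0.0,0.0218,0,0,-0.0],[0.0,0.0,0.0132,0,0,-0.0]]]
```

>>> play_rows --steps '[[[0.023,-0.012,0,0,0,-2.6],[0.029,-0.014,0,0,0,-3.3],[0.036,-0.014,0,0,0,-4.0],[0.042,-0.014,0.001,0,0,-4.6],[0.05,-0.012,0.001,0,0,-5.2],[0.044,-0.007,0.001,0,0,-4.6],[0.038,-0.002,0.001,0,0,-4.0],[0.032,0,0.001,0,0,-3.3],[0.026,0.002,0,0,0,-2.6],[0.024,-0.009,0.004,0,0,-2.8]]]' --fingers 0.65

```text
t: 2.8
tcp_pos: [0.4302, -0.3336, 0.2477]
tool_rot: [0.889, 0.459, 0.0, 0.001]
force: [0.2, -0.8, 0.2]
finger_gap: 0.653
```

>>> play_rows --steps '[[[0.03,-0.01,0.005,0,0,-3.5],[0.036,-0.009,0.006,0,0,-4.2],[0.043,-0.008,0.007,0,0,-4.9],[0.05,-0.004,0.008,0,0,-5.6],[0.044,0,0.007,0,0,-4.9],[0.037,0.004,0.006,0,0,-4.2],[0.031,0.005,0.005,0,0,-3.5],[0.024,0.006,0.004,0,0,-2.8],[0.023,-0.001,0.007,0,0,-0.5],[0.03,0,0.009,0,0,-0.6]]]'

```text
t: 4.05
tcp_pos: [0.5213, 0.0048, 0.1834]
tool_rot: [0.712, 0.702, 0.0, 0.0]
force: [-0.0, 0.2, 0.3]
finger_gap: 0.651
```

>>> play_rows --steps '[[[0.036,0,0.011,0,0,-0.8],[0.043,0,0.013,0,0,-1.0],[0.043,0.001,0.013,0,0,-0.9],[0.036,0.001,0.011,0,0,-0.8],[0.03,0.002,0.009,0,0,-0.6],[0.023,0.001,0.007,0,0,-0.5],[0,0,0,0,0,0]]]'

```text
t: 4.92
tcp_pos: [0.5216, 0.2163, 0.119]
tool_rot: [0.683, 0.731, -0.0, -0.001]
force: [0.7, 0.3, 0.5]
finger_gap: 0.651
```

```bash
python3 - <<'E'
from plan import *
from h import *
st()
F=np.pi/2+C[2]; a=c2w(-.012,.40)
plan([(*a,.05,F,5)])
for n in("side","top"): save(manip.snapshot(n),n+"1")
E
```

```text
t 4.92 tcp [0.5216 0.2163 0.119 ] crate [-0.0125  0.4032] phi 1.6389 F [0.7 0.3 0.5] gap 0.651 q [0.19 0.64 1.7  0.   0.8  0.13]
[[[-0.0005,0.0001,0.0099,0,0,0.0],[-0.0006,0.0001,0.0147,0,0,0.1],[-0.0009,0.0001,0.0197,0,0,0.1],[-0.0007,0.0001,0.0148,0,0,0.0],[-0.0005,0.0001,0.0099,0,0,0.0]]]
```

>>> play_rows --steps '[[[0,0,0.01,0,0,0],[0,0,0.015,0,0,0.1],[-0.001,0,0.02,0,0,0.1],[-0.001,0,0.015,0,0,0],[-0.014,0,0.009,0,0,0],[-0.025,0,0,0,0,0],[-0.02,0,0,0,0,0],[-0.015,0,0,0,0,0],[-0.015,0.001,0,0,0,0],[-0.018,0.003,0,0,0,0]]]'

```text
t: 6.28
tcp_pos: [0.5336, 0.1048, 0.0503]
tool_rot: [0.685, 0.728, -0.0, -0.0]
force: [-0.6, 1.5, -1.8]
finger_gap: 0.65
```

>>> play_rows --steps '[[[-0.02,0.004,0,0,0,0],[-0.02,0.004,0,0,0,0],[-0.015,0.002,0,0,0,0],[-0.008,0,0,0,0,0],[0,0,0,0,0,0]]]'

```text
t: 6.9
tcp_pos: [0.5478, 0.0423, 0.0505]
tool_rot: [0.686, 0.728, 0.0, 0.0]
force: [-0.2, -0.4, 0.1]
finger_gap: 0.649
```

```bash
python3 - <<'E'
from plan import *
from seg import *
st()
T=manip.snapshot("top");Sd=manip.snapshot("side")
save(T,"top2");save(Sd,"side2")
E
```

```text
t 6.9 tcp [0.5478 0.0423 0.0505] crate [0.0026 0.2279] phi 1.6305 F [-0.2 -0.4  0.1] gap 0.649 q [-0.13  0.75  1.76 -0.    0.63 -0.19]
```

View pics/side2.png

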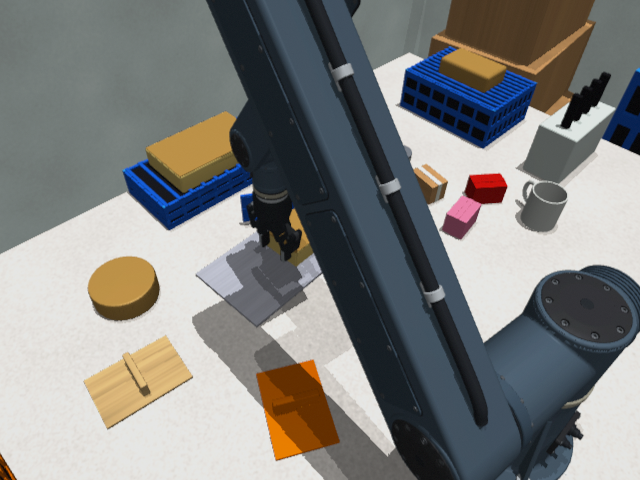

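View pics/top2.png

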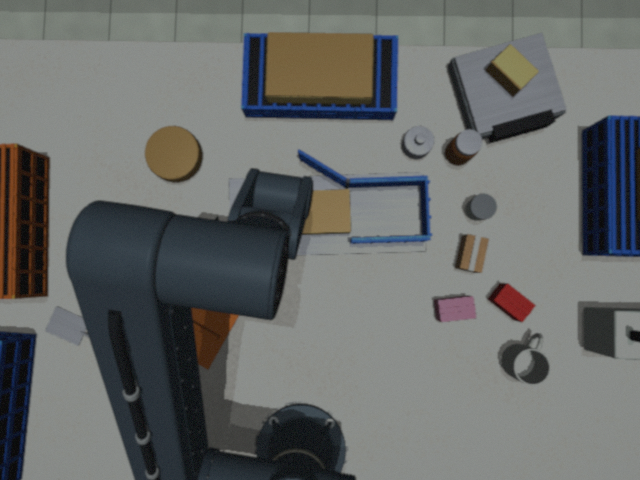

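```bash
python3 - <<'E'
from plan import *
from h import *
import glob
T=manip.snapshot("top")
im=cv2.resize(T["img"][170:265,290:440],None,fx=5,fy=5,interpolation=cv2.INTER_CUBIC); cv2.imwrite("pics/z2.png",im[:,:,::-1])
h=T["img"].astype(int); m=((h[...,0]-h[...,2])>30)
for r in range(186,240,4): 
    c=np.where(m[r,315:370])[0]+315
    print(r,c.min() if len(c) else None,c.max() if len(c) else None,end="; ")
for col in range(318,352,6):
    c=np.where(m[175:245,col])[0]+175
    if len(c): print(col,c.min(),c.max(),[np.round(w2c(*back(T,(col,q),.053)[:2])[0],4) for q in(c.min()-.5,c.max()+.5)])
print(w2c(*back(T,(351.0,212),.053)[:2]))
E
```

```text
186 None None; 190 318 348; 194 315 348; 198 315 348; 202 315 349; 206 315 349; 210 315 349; 214 315 349; 218 315 349; 222 315 349; 226 315 349; 230 315 350; 234 None None; 238 None None; 318 190 232 [np.float64(0.0523), np.float64(-0.0474)]
324 190 232 [np.float64(0.0518), np.float64(-0.048)]
330 190 232 [np.float64(0.0512), np.float64(-0.0485)]
336 190 232 [np.float64(0.0507), np.float64(-0.049)]
342 190 232 [np.float64(0.0501), np.float64(-0.0495)]
348 190 231 [np.float64(0.0496), np.float64(-0.0477)]
[-0.00291272  0.08382251]
```

View pics/z2.png

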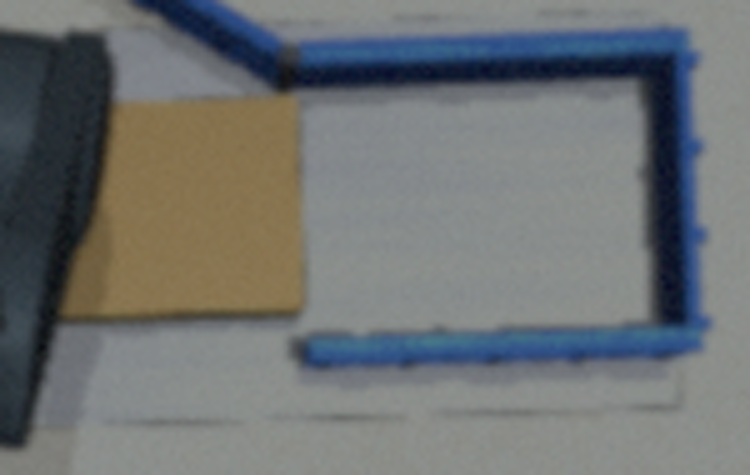

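>>> play_rows --steps '[[[-0.01,0,0,0,0,0],[-0.018,0,0,0,0,0],[-0.022,0,0,0,0,0],[-0.024,0,0,0,0,0],[-0.024,0,0,0,0,0],[-0.022,0,0,0,0,0],[-0.018,0,0,0,0,0],[-0.012,0,0,0,0,0],[-0.007,0,0,0,0,0],[-0.004,0,0,0,0,0]]]'

```text
t: 8.3
tcp_pos: [0.5566, -0.1175, 0.0502]
tool_rot: [0.686, 0.728, -0.0, -0.001]
force: [-1.3, 4.8, 1.8]
finger_gap: 0.651
```

>>> play_rows --steps '[[[-0.003,0,0,0,0,0],[-0.003,0,0,0,0,0]]]'

```text
t: 8.55
tcp_pos: [0.5569, -0.123, 0.0502]
tool_rot: [0.685, 0.728, -0.0, -0.001]
force: [-2.5, 6.0, 1.8]
finger_gap: 0.649
```

```bash
python3 -c "
from plan import *
st()"
```

```text
t 8.55 tcp [ 0.5569 -0.123   0.0502] crate [0.0011 0.0623] phi 1.6316 F [-2.5  6.   1.8] gap 0.649 q [-0.41  0.76  1.71  0.    0.67 -0.47]
```

>>> play_rows --steps '[[[-0.002,0,0,0,0,0],[-0.002,0,0,0,0,0]]]'

```text
t: 8.8
tcp_pos: [0.5572, -0.1271, 0.0502]
tool_rot: [0.685, 0.728, -0.0, -0.001]
force: [-2.8, 4.0, 2.2]
finger_gap: 0.648
```

>>> play_rows --steps '[[[-0.002,0,0,0,0,0],[0,0,0,0,0,0]]]'

```text
t: 9.05
tcp_pos: [0.5572, -0.1276, 0.0502]
tool_rot: [0.686, 0.728, 0.0, -0.001]
force: [-0.7, 9.9, 2.5]
finger_gap: 0.651
```

>>> play_rows --steps '[[[-0.001,0,0,0,0,0],[-0.001,0,0,0,0,0]]]'

```text
t: 9.3
tcp_pos: [0.5572, -0.1277, 0.0502]
tool_rot: [0.686, 0.728, 0.001, -0.003]
force: [0.7, 17.8, 3.9]
finger_gap: 0.649
```

```bash
python3 -c "
from plan import *
from h import *
st(); T=manip.snapshot('top')
im=cv2.resize(T['img'][170:265,290:440],None,fx=5,fy=5,interpolation=cv2.INTER_CUBIC); cv2.imwrite('pics/z3.png',im[:,:,::-1])
"
```

```text
t 9.3 tcp [ 0.5572 -0.1277  0.0502] crate [0.0011 0.0576] phi 1.6304 F [ 0.7 17.8  3.9] gap 0.649 q [-0.42  0.76  1.7   0.01  0.68 -0.49]
```

View pics/z3.png

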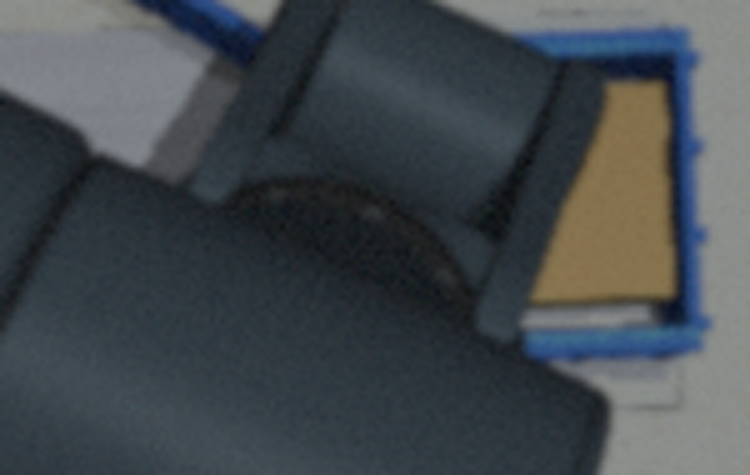

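```bash
python3 - <<'E'
from plan import *
F=1.6304; b=(.5014,.4037); G=np.pi-.112
a=c2w(0,.10)
plan([(*a,.052,F,3),(*c2w(0,.14),.13,F,3),(.53,.15,.17,2.3,6),(*b,.12,G,8)])
E
```

```text
[[[0.0141,-0.0004,-0.0006,0,0,0.0],[0.0142,-0.0005,-0.0006,0,0,0.0],[0.0141,-0.0004,-0.0006,0,0,0.0],[0.0133,-0.0001,-0.026,0,0,0.0],[0.0134,-0.0,-0.026,0,0,0.0],[0.0133,-0.0001,-0.026,0,0,0.0],[0.0234,-0.0011,-0.0048,0,0,-4.6],[0.0327,0.0011,-0.0066,0,0,-6.4],[0.0417,0.0062,-0.0086,0,0,-8.2],[0.0404,0.012,-0.0086,0,0,-8.2]]]
[[[0.0298,0.0137,-0.0066,0,0,-6.4],[0.02,0.0121,-0.0048,0,0,-4.6],[0.0182,0.0129,0.0044,0,0,-3.7],[0.0223,0.0182,0.0056,0,0,-4.7],[0.0254,0.0243,0.0069,0,0,-5.7],[0.0269,0.0315,0.0081,0,0,-6.8],[0.023,0.0345,0.0081,0,0,-6.8],[0.0159,0.0313,0.0069,0,0,-5.7],[0.0104,0.0268,0.0056,0,0,-4.7],[0.0064,0.0214,0.0044,0,0,-3.7]]]
```

>>> play_rows --steps '[[[0.014,0,0,0,0,0],[0.016,0,0,0,0,0],[0.015,0,-0.001,0,0,0],[0.013,0,-0.026,0,0,0],[0.013,0,-0.026,0,0,0],[0.013,0,-0.026,0,0,0],[0.023,-0.001,-0.005,0,0,-4.6],[0.033,0.001,-0.007,0,0,-6.4],[0.042,0.006,-0.009,0,0,-8.2],[0.04,0.012,-0.009,0,0,-8.2]]]' --fingers 0.5

```text
t: 10.6
tcp_pos: [0.5378, 0.0932, 0.1597]
tool_rot: [0.492, 0.871, 0.0, 0.0]
force: [1.2, -1.4, 0.7]
finger_gap: 0.503
```

>>> play_rows --steps '[[[0.03,0.014,-0.007,0,0,-6.4],[0.02,0.012,-0.005,0,0,-4.6],[0.018,0.013,0.004,0,0,-3.7],[0.022,0.018,0.006,0,0,-4.7],[0.025,0.024,0.007,0,0,-5.7],[0.027,0.032,0.008,0,0,-6.8],[0.023,0.035,0.008,0,0,-6.8],[0.016,0.031,0.007,0,0,-5.7],[0.01,0.027,0.006,0,0,-4.7],[0.006,0.021,0.004,0,0,-3.7]]]'

```text
t: 11.85
tcp_pos: [0.504, 0.4024, 0.1209]
tool_rot: [0.054, 0.999, -0.0, 0.0]
force: [-0.4, -0.8, -0.3]
finger_gap: 0.501
```

>>> play_rows --steps '[[[0,0,0,0,0,0],[0,0,0,0,0,0]]]'

```text
t: 12.1
tcp_pos: [0.5047, 0.4002, 0.1214]
tool_rot: [0.056, 0.998, -0.0, -0.0]
force: [-0.4, 0.1, 0.3]
finger_gap: 0.497
```

```bash
python3 - <<'E'
from plan import *
from h import *
st()
b=(.5014,.4037); G=np.pi-.112
plan([(*b,.05,G,5),(*b,.037,G,2)])
for n in("side","top"): save(manip.snapshot(n),n+"4")
E
```

```text
t 12.1 tcp [0.5047 0.4002 0.1214] crate [-0.0175  0.5878] phi 3.0298 F [-0.4  0.1  0.3] gap 0.497 q [ 0.5   0.72  1.49 -0.    0.94 -0.96]
[[[0.0005,0.0004,0.0102,0,0,0.0],[0.0008,0.0007,0.0153,0,0,0.0],[0.0011,0.0009,0.0204,0,0,0.0],[0.0007,0.0007,0.0153,0,0,0.0],[0.0006,0.0004,0.0102,0,0,0.0],[-0.0,0.0,0.0065,0,0,0.0],[-0.0,0.0,0.0065,0,0,0.0]]]
```

View pics/side4.png

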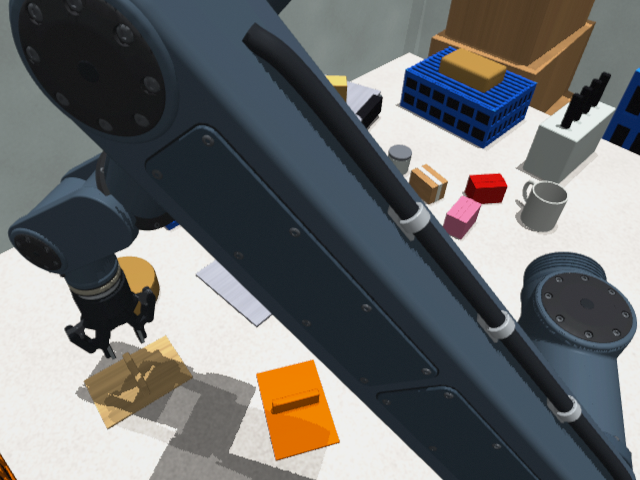

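View pics/top4.png

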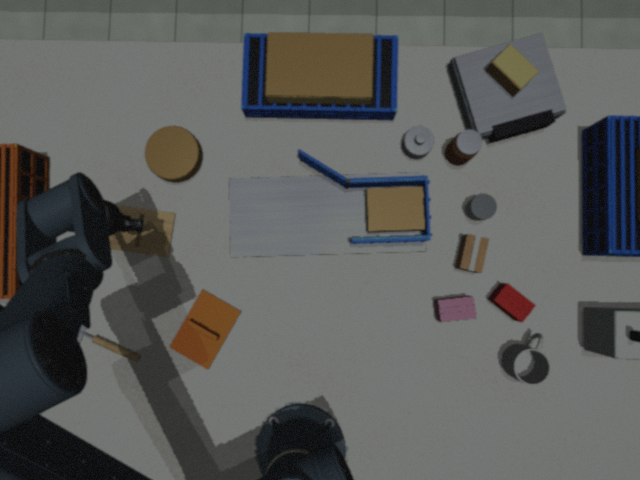

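```bash
cat > m3.py <<'E'
from seg import *; from plan import w2c
T=manip.snapshot("top");Sd=manip.snapshot("side")
def colmask(p,rect,f):
    im=cv2.GaussianBlur(p["img"],(0,0),.7).astype(int); m=f(im[...,0],im[...,1],im[...,2]).astype(np.float32); o=np.zeros_like(m); x0,y0,x1,y1=rect; o[y0:y1,x0:x1]=m[y0:y1,x0:x1]; return o
ms=colmask(T,(355,180,440,240),lambda r,g,b:r-b>30)
v,e=fit([(T,ms)],"slab",(.56,-.20,.06),.008); print("slab",np.round(v,4),e,np.round(w2c(*v[:2]),4),v[2]-.064); it=[(PARTS["slab"],v,.008)]
for n,rt,rs,v0 in (("carton",(452,230,494,278),(408,160,450,206),(.46,-.38,0)),):
    mt=grab(T,rt,0); m2=grab(Sd,rs,0)
    for k in ([(T,mt)],[(Sd,m2)],[(T,mt),(Sd,m2)]):
        v,e=fit(k,n,v0,0); print(n,np.round(v,4),round(e,3))
    it.append((PARTS[n],v,0))
c,e=fitcrate([(T,bluemask(T,(285,140,440,255)))],[.56,-.185,.06,2.17]); print(np.round(c,4),e); it.append((crateparts(c[3]),c[:3],0))
# tub: lid ellipse in top
for dy in range(1): pass
im=cv2.cvtColor(T["img"],cv2.COLOR_RGB2HSV); print(T["img"][196:222:3,465:500:3].sum(2))
overlay(T,it,"ov4T",(290,140,510,290)); overlay(Sd,it[1:2],"ov4S",(370,130,530,250))
E
python3 m3.py
```

```text
slab [ 0.5633 -0.2032  0.092 ] 0.12132624575832038 [ 0.0023 -0.0181] 0.02801913944082257
carton [ 0.4657 -0.3815 -0.176 ] 0.249
carton [ 0.4664 -0.3836 -0.2064] 0.097
carton [ 0.4658 -0.3825 -0.1819] 0.352
[ 0.5592 -0.1845  0.0697  2.1766] 0.5729556401544612
[[341 301 221 196 217 218 224 220 229 313 342 342]
 [263 208 161 210 221 219 219 225 215 219 316 349]
 [215 143 164 230 228 227 220 218 208 210 246 346]
 [158 111 203 230 227 230 217 221 219 223 233 349]
 [145 122 192 218 231 224 217 220 224 228 225 346]
 [145 112 142 229 227 226 227 229 228 214 275 347]
 [211 104 117 191 231 231 227 222 226 232 335 351]
 [316 193 108 107 162 222 223 226 250 332 352 354]
 [342 304 285 235 217 233 284 340 351 350 353 346]]
```

View pics/ov4T.png

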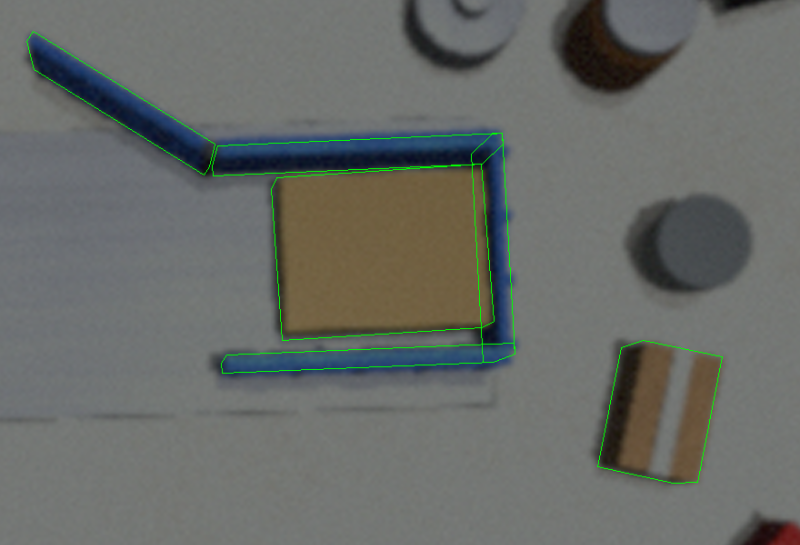

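View pics/ov4S.png

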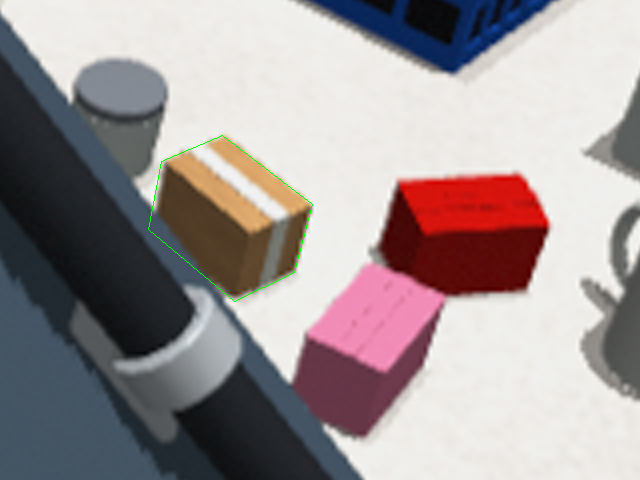

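>>> play_rows --steps '[[[0,0,0.01,0,0,0],[0.001,0.001,0.015,0,0,0],[0.001,0.001,0.021,0,0,0],[0.001,0.001,0.015,0,0,0],[0.001,0,0.01,0,0,0],[0,0,0.007,0,0,0],[0,0,0.006,0,0,0],[0,0,0,0,0,0]]]'

```text
t: 13.3
tcp_pos: [0.501, 0.4043, 0.0371]
tool_rot: [0.055, 0.998, -0.0, -0.0]
force: [-0.1, -0.7, 0.1]
finger_gap: 0.502
```

>>> play_rows --steps '[[[0,0,0,0,0,0],[0,0,0,0,0,0],[0,0,0,0,0,0],[0,0,0,0,0,0],[0,0,0,0,0,0]]]' --fingers 0 --squeeze 50

```text
t: 13.92
tcp_pos: [0.5014, 0.4046, 0.038]
tool_rot: [0.055, 0.998, 0.0, 0.001]
force: [0.8, 0.0, 4.8]
finger_gap: 0.128
```

```bash
python3 - <<'E'
from plan import *
from h import *
st()
T=manip.snapshot("top");S=manip.snapshot("side");save(S,"side5")
print("tub",back(T,(483.9,206.5),.06),back(S,(400,151.8),.06))
print([ (round(float(r["score"]),2),np.round(r["rect"])) for r in manip.regions_of("tub",S)])
E
```

```text
t 13.93 tcp [0.5014 0.4046 0.038 ] crate [-0.0205  0.5925] phi 3.0308 F [0.8 0.  4.8] gap 0.128 q [ 0.51  0.84  1.52  0.    0.79 -0.95]
tub [ 0.57112479 -0.40289891  0.06      ] [ 0.56997617 -0.39887568  0.06      ]
[]
```

View pics/side5.png

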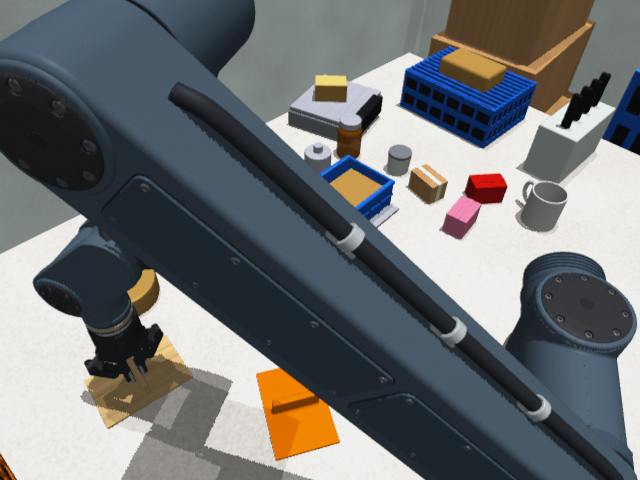

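```bash
sed -i 's/C=np.array(.*/C=np.array([.5596,-.1848,.065])   # crate x,y,yaw/' plan.py; python3 - <<'E'
from plan import *
G=np.pi+.065
p,f,_=cur()
plan([(p[0],p[1],.14,f,5),(.53,.1,.185,f+.1,10),(*c2w(0,0),.165,G,10)])
E
```

```text
[[[0.0,0.0,-0.0146,0,0,-0.0],[0.0,0.0,-0.0218,0,0,-0.0],[0.0,0.0,-0.0292,0,0,-0.0],[0.0,0.0,-0.0218,0,0,-0.0],[0.0,0.0,-0.0146,0,0,-0.0],[-0.0043,-0.0207,-0.0031,0,0,-0.4],[-0.0051,-0.0254,-0.0038,0,0,-0.5],[-0.0057,-0.0301,-0.0045,0,0,-0.6],[-0.0063,-0.0347,-0.0052,0,0,-0.6],[-0.0066,-0.0395,-0.0059,0,0,-0.8]]]
[[[-0.0062,-0.0395,-0.0059,0,0,-0.7],[-0.0049,-0.035,-0.0052,0,0,-0.7],[-0.004,-0.0303,-0.0045,0,0,-0.5],[-0.0031,-0.0257,-0.0038,0,0,-0.5],[-0.0024,-0.0211,-0.0031,0,0,-0.4],[-0.0023,-0.0197,0.0014,0,0,-0.3],[-0.0026,-0.0241,0.0017,0,0,-0.4],[-0.003,-0.0284,0.002,0,0,-0.4],[-0.0031,-0.0329,0.0023,0,0,-0.5],[-0.0033,-0.0373,0.0026,0,0,-0.6]]]
[[[-0.0028,-0.0374,0.0026,0,0,-0.6],[-0.0022,-0.0329,0.0023,0,0,-0.5],[-0.0016,-0.0286,0.002,0,0,-0.4],[-0.0012,-0.0242,0.0017,0,0,-0.4],[-0.0009,-0.0198,0.0014,0,0,-0.3]]]
```

>>> play_rows --steps '[[[0,0,-0.015,0,0,0],[0,0,-0.022,0,0,0],[0,0,-0.029,0,0,0],[0,0,-0.022,0,0,0],[0,0,-0.014,0,0,0],[-0.004,-0.021,-0.003,0,0,-0.4],[-0.005,-0.025,-0.004,0,0,-0.5],[-0.006,-0.03,-0.004,0,0,-0.6],[-0.006,-0.035,-0.005,0,0,-0.6],[-0.007,-0.039,-0.006,0,0,-0.8]]]'

```text
t: 15.32
tcp_pos: [0.5147, 0.2515, 0.1611]
tool_rot: [0.029, 1.0, -0.0, -0.001]
force: [0.9, 0.6, -2.6]
finger_gap: 0.127
```

>>> play_rows --steps '[[[-0.006,-0.04,-0.006,0,0,-0.7],[-0.005,-0.035,-0.005,0,0,-0.7],[-0.004,-0.03,-0.005,0,0,-0.5],[-0.003,-0.026,-0.004,0,0,-0.5],[-0.002,-0.021,-0.003,0,0,-0.4],[-0.002,-0.02,0.001,0,0,-0.3],[-0.003,-0.024,0.002,0,0,-0.4],[-0.003,-0.028,0.002,0,0,-0.4],[-0.003,-0.033,0.002,0,0,-0.5],[-0.003,-0.037,0.003,0,0,-0.6]]]'

```text
t: 16.58
tcp_pos: [0.5431, -0.0429, 0.1741]
tool_rot: [-0.014, 1.0, 0.0, -0.001]
force: [0.6, 0.3, -0.9]
finger_gap: 0.129
```

>>> play_rows --steps '[[[-0.003,-0.037,0.003,0,0,-0.6],[-0.002,-0.033,0.002,0,0,-0.5],[-0.002,-0.029,0.002,0,0,-0.4],[-0.001,-0.024,0.002,0,0,-0.4],[-0.001,-0.02,0.001,0,0,-0.3],[0,0,0,0,0,0],[0,0,0,0,0,0]]]'

```text
t: 17.45
tcp_pos: [0.5581, -0.1838, 0.1641]
tool_rot: [-0.033, 0.999, 0.001, -0.001]
force: [0.5, 0.2, -2.7]
finger_gap: 0.133
```

```bash
python3 - <<'E'
from plan import *
from seg import *
st()
T=manip.snapshot("top");S=manip.snapshot("side");save(S,"side6")
p,f,_=cur()
overlay(T,[(PARTS["board"],(p[0],p[1],f-np.pi),p[2]-.038),(crateparts(2.17),C,0)],"ov6T",(290,140,450,270))
overlay(S,[(PARTS["board"],(p[0],p[1],f-np.pi),p[2]-.038),(crateparts(2.17),C,0)],"ov6S",(230,100,430,250))
plan([(*c2w(0,0),.11,np.pi+.065,5),(*c2w(0,0),.094,np.pi+.065,3)])
E
```

```text
t 17.45 tcp [ 0.5581 -0.1838  0.1641] crate [-0.0014  0.0011] phi -3.076 F [ 0.5  0.2 -2.7] gap 0.133 q [-0.51  0.6   1.61  0.    0.94 -2.15]
[[[-0.0002,-0.0002,0.0078,0,0,0.0],[-0.0003,-0.0003,0.0116,0,0,0.0],[-0.0003,-0.0004,0.0155,0,0,0.1],[-0.0003,-0.0003,0.0116,0,0,-0.0],[-0.0002,-0.0002,0.0078,0,0,-0.0],[0.0,0.0,0.0053,0,0,-0.0],[0.0,0.0,0.0053,0,0,-0.0],[0.0,0.0,0.0054,0,0,-0.0]]]
```

View pics/ov6T.png

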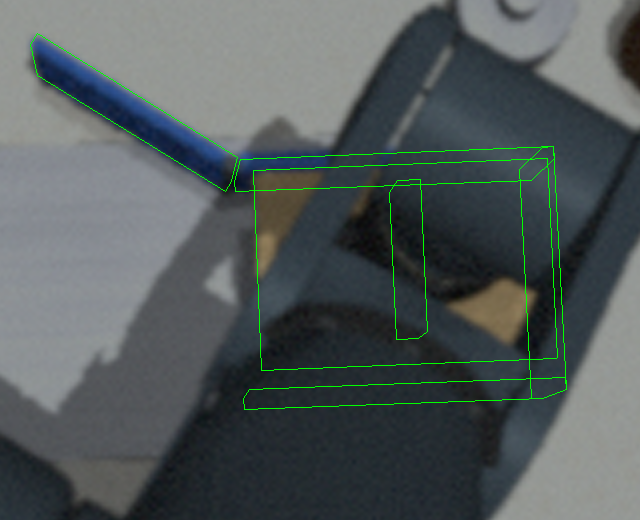

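View pics/ov6S.png

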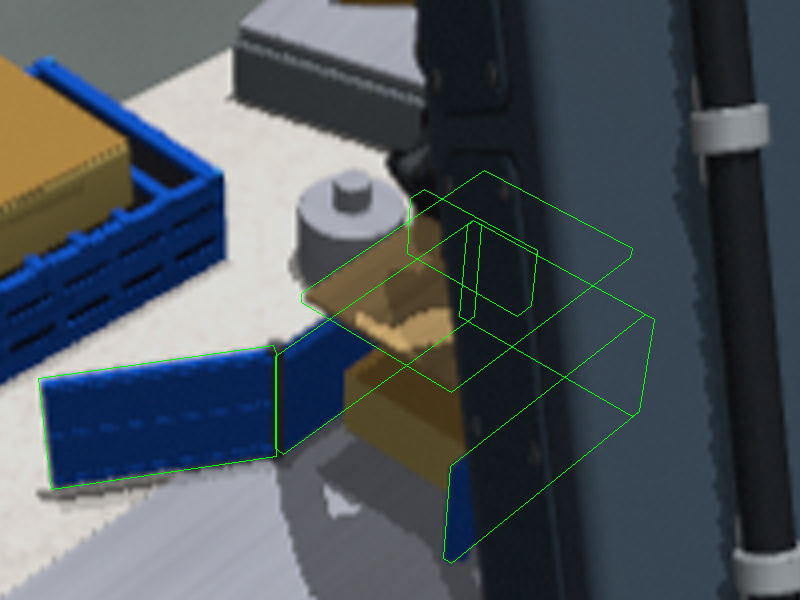

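```bash
python3 - <<'E'
import cv2
im=cv2.imread("pics/side6.png")[130:230,290:360]
cv2.imwrite("pics/z6.png",cv2.resize(im,None,fx=8,fy=8,interpolation=cv2.INTER_CUBIC)[:600])
E
```

```text
(no output)
```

View pics/z6.png

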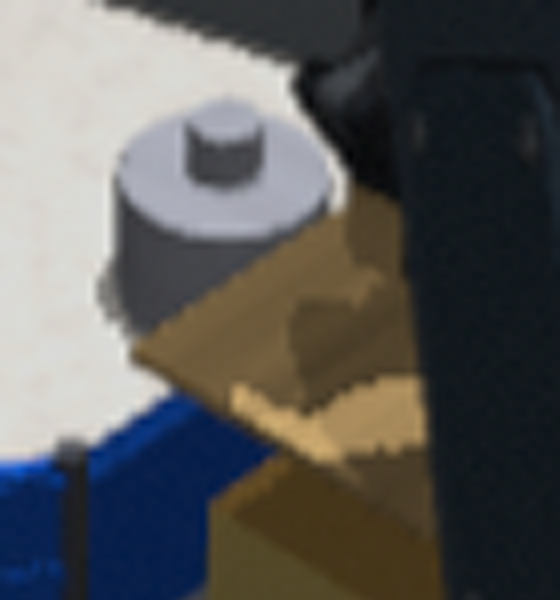

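>>> play_rows --steps '[[[-0.001,0,0.008,0,0,0],[0,0,0.012,0,0,0],[0,0,0.016,0,0,0],[0,0,0.012,0,0,0],[0,0,0.008,0,0,0],[0,0,0.005,0,0,0],[0,0,0.004,0,0,0],[0,0,0.003,0,0,0]]]'

```text
t: 18.55
tcp_pos: [0.5597, -0.1848, 0.0964]
tool_rot: [-0.033, 0.999, -0.0, 0.0]
force: [-0.3, 0.2, -1.9]
finger_gap: 0.134
```

>>> play_rows --steps '[[[0,0,0.002,0,0,0],[0,0,0.002,0,0,0],[0,0,0,0,0,0]]]'

```text
t: 18.92
tcp_pos: [0.5596, -0.1846, 0.0923]
tool_rot: [-0.033, 0.999, 0.0, -0.0]
force: [0.5, -0.5, -1.6]
finger_gap: 0.131
```

>>> play_rows --steps '[[[0,0,0.001,0,0,0],[0,0,0.001,0,0,0],[0,0,0,0,0,0]]]'

```text
t: 19.3
tcp_pos: [0.5597, -0.1847, 0.091]
tool_rot: [-0.033, 0.999, -0.0, 0.0]
force: [-1.2, 0.5, 4.2]
finger_gap: 0.134
```

>>> play_rows --steps '[[[0,0,0,0,0,0],[0,0,0,0,0,0],[0,0,-0.004,0,0,0],[0,0,-0.012,0,0,0],[0,0,-0.022,0,0,0],[0,0,-0.03,0,0,0]]]' --fingers 0.4

```text
t: 20.05
tcp_pos: [0.5593, -0.1845, 0.1592]
tool_rot: [-0.033, 0.999, 0.0, -0.0]
force: [0.9, -0.1, 0.4]
finger_gap: 0.401
```

```bash
python3 - <<'E'
from plan import *
st()
p,f,_=cur()
plan([(.571,-.401,.15,f,9),(.571,-.401,.14,f,1)])
E
```

```text
t 20.05 tcp [ 0.5593 -0.1845  0.1592] crate [-0.0003  0.0003] phi -3.0762 F [ 0.9 -0.1  0.4] gap 0.401 q [-0.51  0.61  1.61  0.    0.93 -2.14]
[[[0.0002,-0.0167,0.0007,0,0,-0.0],[0.0002,-0.0208,0.0009,0,0,-0.0],[0.0003,-0.025,0.001,0,0,-0.0],[0.0003,-0.0292,0.0013,0,0,-0.0],[0.0004,-0.0334,0.0014,0,0,-0.0],[0.0004,-0.0292,0.0012,0,0,-0.0],[0.0002,-0.025,0.0011,0,0,-0.0],[0.0003,-0.0208,0.0009,0,0,-0.0],[0.0002,-0.0167,0.0007,0,0,-0.0],[-0.0,-0.0,0.01,0,0,-0.0]]]
```

>>> play_rows --steps '[[[0,-0.017,0.001,0,0,0],[0,-0.021,0.001,0,0,0],[0,-0.025,0.001,0,0,0],[0,-0.029,0.001,0,0,0],[0.001,-0.033,0.001,0,0,0],[0.001,-0.029,0.001,0,0,0],[0,-0.025,0.001,0,0,0],[0,-0.021,0.002,0,0,0],[0,-0.017,0.005,0,0,0],[0,0,0.005,0,0,0]]]' --fingers 1

```text
t: 21.3
tcp_pos: [0.5715, -0.4028, 0.1386]
tool_rot: [-0.032, 0.999, -0.0, 0.0]
force: [0.3, 0.7, -0.4]
finger_gap: 1.001
```

```bash
python3 - <<'E'
from plan import *
from h import *
st()
T=manip.snapshot("top");S=manip.snapshot("side");save(S,"side7");save(T,"top7")
p,f,_=cur()
plan([(.571,-.401,.040,f,6)])
E
```

```text
t 21.3 tcp [ 0.5715 -0.4028  0.1386] crate [-0.0022 -0.2183] phi -3.0777 F [ 0.3  0.7 -0.4] gap 1.001 q [-0.77  0.76  1.32  0.    1.06 -2.41]
[[[0.0,-0.0001,0.0117,0,0,-0.0],[0.0,-0.0001,0.0163,0,0,-0.0],[0.0001,-0.0001,0.021,0,0,-0.0],[-0.0,-0.0002,0.021,0,0,-0.0],[0.0,-0.0001,0.0163,0,0,-0.0],[0.0,-0.0001,0.0117,0,0,-0.0]]]
```

View pics/side7.png

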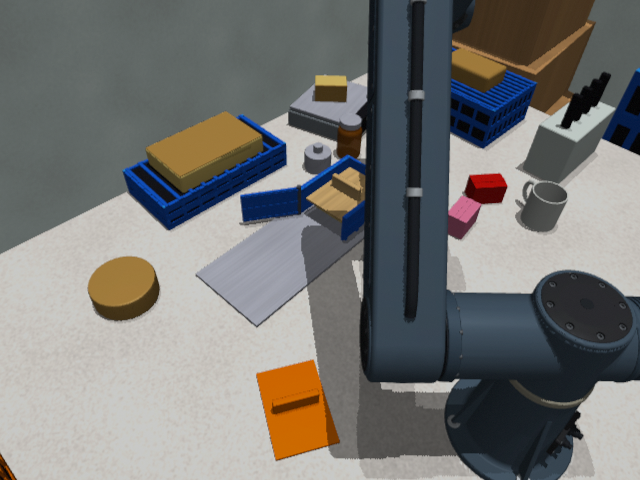

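View pics/top7.png

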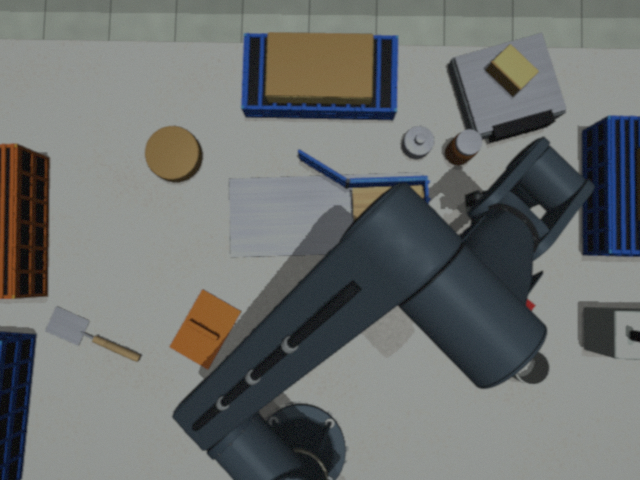

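>>> play_rows --steps '[[[0,0,0.012,0,0,0],[0,0,0.016,0,0,0],[0,0.001,0.021,0,0,0],[0,0,0.021,0,0,0],[0,0,0.016,0,0,0],[0,0,0.012,0,0,0],[0,0,0,0,0,0]]]'

```text
t: 22.28
tcp_pos: [0.5712, -0.3999, 0.0399]
tool_rot: [-0.033, 0.999, 0.001, -0.001]
force: [0.3, 0.4, 0.7]
finger_gap: 1.003
```

>>> play_rows --steps '[[[0,0,0,0,0,0],[0,0,0,0,0,0],[0,0,0,0,0,0],[0,0,0,0,0,0]]]' --fingers 0 --squeeze 40

```text
t: 22.78
tcp_pos: [0.5723, -0.401, 0.0425]
tool_rot: [-0.033, 0.999, -0.001, 0.001]
force: [0.8, -0.9, 5.1]
finger_gap: 0.69
```

```bash
python3 - <<'E'
from plan import *
st()
p,f,_=cur()
G=np.pi/2+.065
plan([(p[0],p[1],.12,f,4),(.568,-.32,.19,f-.75,6),(*c2w(0,-.045),.165,G,8)])
E
```

```text
t 22.77 tcp [ 0.5723 -0.401   0.0425] crate [-0.0013 -0.2165] phi -3.0762 F [ 0.8 -0.9  5.1] gap 0.69 q [-0.77  0.88  1.36  0.    0.9  -2.41]
[[[-0.0,0.0,-0.0145,0,0,-0.0],[-0.0,0.0,-0.0242,0,0,-0.0],[-0.0,0.0,-0.0242,0,0,-0.0],[-0.0,0.0,-0.0146,0,0,-0.0],[-0.0001,0.0097,-0.0083,0,0,5.1],[0.001,0.0134,-0.0117,0,0,7.2],[0.0035,0.017,-0.015,0,0,9.2],[0.0062,0.0163,-0.015,0,0,9.2],[0.0067,0.0117,-0.0116,0,0,7.2],[0.0059,0.0077,-0.0084,0,0,5.1]]]
[[[0.0054,0.0058,0.0022,0,0,4.1],[0.0074,0.007,0.0028,0,0,5.3],[0.0098,0.0076,0.0034,0,0,6.5],[0.0125,0.0077,0.0041,0,0,7.6],[0.0135,0.0059,0.0041,0,0,7.7],[0.0119,0.0034,0.0034,0,0,6.4],[0.0101,0.0017,0.0028,0,0,5.3],[0.0078,0.0006,0.0022,0,0,4.1]]]
```

>>> play_rows --steps '[[[0,0,-0.015,0,0,0],[0,0,-0.024,0,0,0],[0,0,-0.024,0,0,0],[0,0,-0.015,0,0,0],[0,0.01,-0.008,0,0,5.1],[0.001,0.013,-0.012,0,0,7.2],[0.004,0.017,-0.015,0,0,9.2],[0.006,0.016,-0.015,0,0,9.2],[0.007,0.012,-0.012,0,0,7.2],[0.006,0.008,-0.008,0,0,5.1]]]'

```text
t: 24.02
tcp_pos: [0.5665, -0.318, 0.1899]
tool_rot: [0.337, 0.941, 0.0, -0.0]
force: [0.3, -0.6, -1.5]
finger_gap: 0.688
```

>>> play_rows --steps '[[[0.005,0.006,0.002,0,0,4.1],[0.007,0.007,0.003,0,0,5.3],[0.01,0.008,0.003,0,0,6.5],[0.012,0.008,0.004,0,0,7.6],[0.014,0.006,0.004,0,0,7.7],[0.012,0.003,0.003,0,0,6.4],[0.01,0.002,0.003,0,0,5.3],[0.008,0.001,0.002,0,0,4.1],[0,0,0,0,0,0]]]'

```text
t: 25.15
tcp_pos: [0.5623, -0.2274, 0.1651]
tool_rot: [0.683, 0.73, -0.0, -0.001]
force: [0.2, 0.3, -0.2]
finger_gap: 0.689
```

```bash
python3 - <<'E'
from plan import *
from h import *
st()
T=manip.snapshot("top");S=manip.snapshot("side");save(S,"side8")
im=cv2.resize(T["img"][150:270,280:480],None,fx=4,fy=4,interpolation=cv2.INTER_CUBIC); cv2.imwrite("pics/z8.png",im[:,:,::-1])
p,f,_=cur()
plan([(*c2w(0,-.045),.120,np.pi/2+.065,5)])
E
```

```text
t 25.15 tcp [ 0.5623 -0.2274  0.1651] crate [-0.     -0.0427] phi 1.638 F [ 0.2  0.3 -0.2] gap 0.689 q [-0.57  0.62  1.56  0.    0.97 -0.64]
[[[-0.0002,-0.0001,0.0065,0,0,0.0],[-0.0003,-0.0,0.0097,0,0,0.0],[-0.0003,-0.0002,0.013,0,0,0.1],[-0.0003,-0.0,0.0097,0,0,-0.0],[-0.0002,-0.0001,0.0065,0,0,-0.0]]]
```

View pics/side8.png

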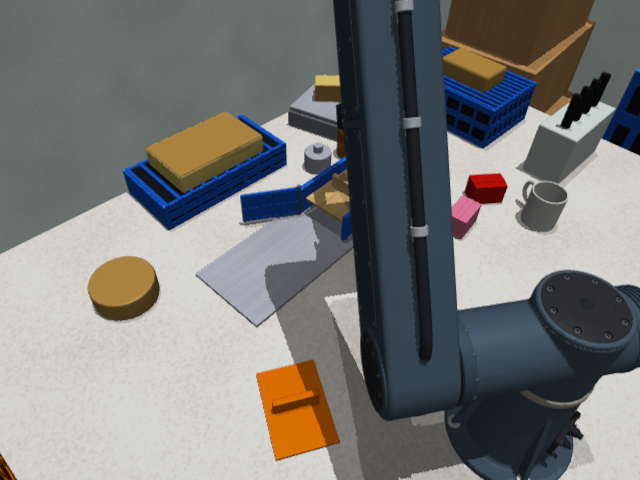

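View pics/z8.png

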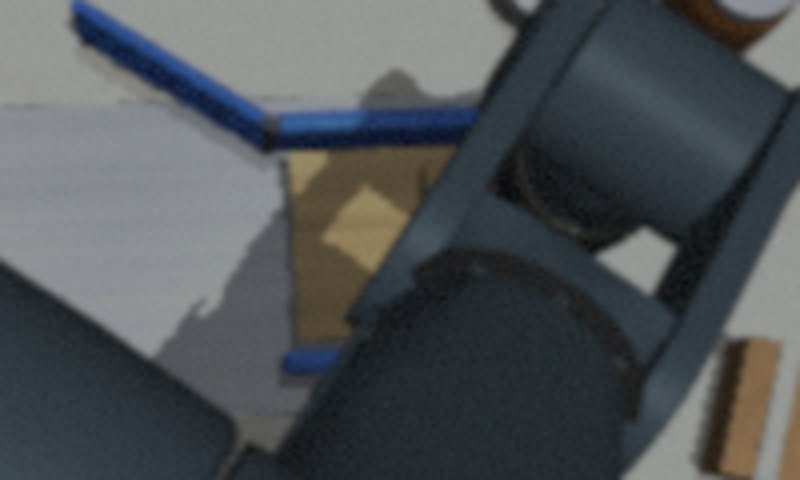

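>>> play_rows --steps '[[[-0.001,0,0.007,0,0,0.1],[0,0,0.012,0,0,0],[0,0,0.015,0,0,0],[0,0,0.012,0,0,0],[0,0,0.007,0,0,0],[0,0,0.004,0,0,0],[0,0,0.003,0,0,0],[0,0,0,0,0,0]]]'

```text
t: 26.25
tcp_pos: [0.563, -0.2293, 0.1054]
tool_rot: [0.684, 0.729, 0.0, 0.0]
force: [-0.4, 0.1, -1.3]
finger_gap: 0.692
```

>>> play_rows --steps '[[[0,0,0.001,0,0,0],[0,0,0.001,0,0,0],[0,0,0,0,0,0]]]'

```text
t: 26.62
tcp_pos: [0.5629, -0.2293, 0.1034]
tool_rot: [0.684, 0.729, 0.0, 0.0]
force: [-0.8, -0.8, -0.9]
finger_gap: 0.69
```

>>> play_rows --steps '[[[0,0,0.001,0,0,0],[0,0,0.001,0,0,0],[0,0,0,0,0,0]]]'

```text
t: 27.0
tcp_pos: [0.563, -0.2293, 0.1015]
tool_rot: [0.684, 0.729, -0.0, 0.0]
force: [-0.3, -0.1, 0.8]
finger_gap: 0.685
```

>>> play_rows --steps '[[[0,0,0.001,0,0,0],[0,0,0,0,0,0]]]'

```text
t: 27.25
tcp_pos: [0.563, -0.2293, 0.1015]
tool_rot: [0.684, 0.729, -0.0, 0.0]
force: [-2.6, 0.6, 6.0]
finger_gap: 0.688
```

>>> play_rows --steps '[[[0,0,0,0,0,0],[0,0,0,0,0,0],[0,0,-0.005,0,0,0],[0,0,-0.015,0,0,0],[0,0,-0.03,0,0,0],[0,0,-0.03,0,0,0]]]' --fingers 0.85

```text
t: 28.0
tcp_pos: [0.5631, -0.2294, 0.182]
tool_rot: [0.684, 0.729, 0.0, 0.0]
force: [-0.7, 0.5, -0.3]
finger_gap: 0.85
```

```bash
python3 - <<'E'
from plan import *
st()
p,f,_=cur()
G=np.pi-.19
plan([(.53,-.31,.19,f+.6,7),(.466,-.3825,.14,G,9)])
E
```

```text
t 28.0 tcp [ 0.5631 -0.2294  0.182 ] crate [ 0.0006 -0.0447] phi 1.6345 F [-0.7  0.5 -0.3] gap 0.85 q [-0.57  0.59  1.55  0.    1.   -0.63]
[[[-0.0078,-0.0038,-0.0008,0,0,-3.4],[-0.0102,-0.0057,-0.0011,0,0,-4.6],[-0.012,-0.0081,-0.0013,0,0,-5.8],[-0.0134,-0.0112,-0.0016,0,0,-6.8],[-0.01,-0.0105,-0.0013,0,0,-5.8],[-0.0071,-0.0092,-0.0011,0,0,-4.5],[-0.0048,-0.0073,-0.0008,0,0,-3.5],[-0.0014,-0.0073,0.0038,0,0,-3.2],[-0.0011,-0.0092,0.0049,0,0,-3.9],[-0.0007,-0.0112,0.0057,0,0,-4.7]]]
[[[0.0003,-0.013,0.0068,0,0,-5.6],[0.0018,-0.0148,0.0076,0,0,-6.3],[0.003,-0.0126,0.0068,0,0,-5.5],[0.0035,-0.0106,0.0057,0,0,-4.8],[0.0038,-0.0085,0.0049,0,0,-3.9],[0.0034,-0.0066,0.0038,0,0,-3.2]]]
```

>>> play_rows --steps '[[[-0.008,-0.004,-0.001,0,0,-3.4],[-0.01,-0.006,-0.001,0,0,-4.6],[-0.012,-0.008,-0.001,0,0,-5.8],[-0.013,-0.011,-0.002,0,0,-6.8],[-0.01,-0.01,-0.001,0,0,-5.8],[-0.007,-0.009,-0.001,0,0,-4.5],[-0.005,-0.007,-0.001,0,0,-3.5],[-0.001,-0.007,0.004,0,0,-3.2],[-0.001,-0.009,0.005,0,0,-3.9],[-0.001,-0.011,0.006,0,0,-4.7]]]' --fingers 0.9

```text
t: 29.25
tcp_pos: [0.5126, -0.3298, 0.1745]
tool_rot: [0.342, 0.94, -0.0, 0.001]
force: [0.3, -0.4, 0.0]
finger_gap: 0.899
```

>>> play_rows --steps '[[[0,-0.013,0.007,0,0,-5.6],[0.002,-0.015,0.008,0,0,-6.3],[0.003,-0.013,0.007,0,0,-5.5],[0.004,-0.011,0.006,0,0,-4.8],[0.004,-0.009,0.005,0,0,-3.9],[0.003,-0.007,0.003,0,0,-3.2],[0,0,0,0,0,0]]]'

```text
t: 30.12
tcp_pos: [0.4659, -0.3832, 0.1381]
tool_rot: [0.095, 0.995, -0.0, 0.0]
force: [0.1, 0.3, 0.4]
finger_gap: 0.899
```

```bash
python3 - <<'E'
from plan import *
from h import *
st()
T=manip.snapshot("top");S=manip.snapshot("side");save(S,"side9");save(T,"top9")
G=np.pi-.19
plan([(.466,-.3825,.055,G,6)])
E
```

```text
t 30.12 tcp [ 0.4659 -0.3832  0.1381] crate [-0.1064 -0.1919] phi 2.9506 F [0.1 0.3 0.4] gap 0.899 q [-0.87  0.65  1.59  0.    0.9  -2.25]
[[[0.0,0.0,0.0099,0,0,-0.0],[0.0001,0.0001,0.0138,0,0,-0.0],[0.0,-0.0,0.0178,0,0,-0.0],[0.0001,0.0,0.0178,0,0,-0.0],[0.0001,0.0001,0.0139,0,0,-0.0],[-0.0,-0.0,0.0099,0,0,-0.0]]]
```

View pics/side9.png

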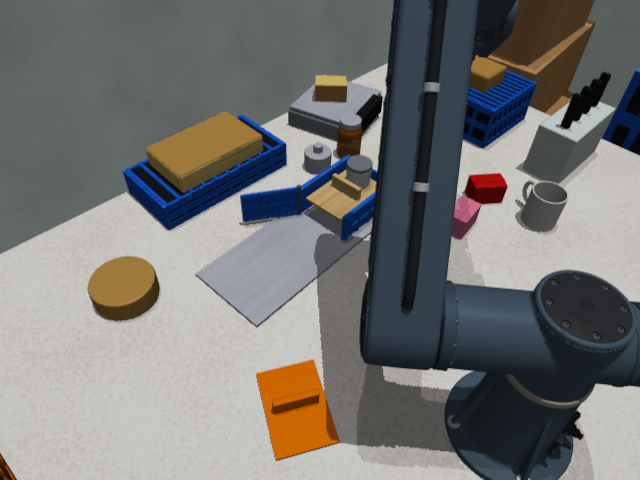

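View pics/top9.png

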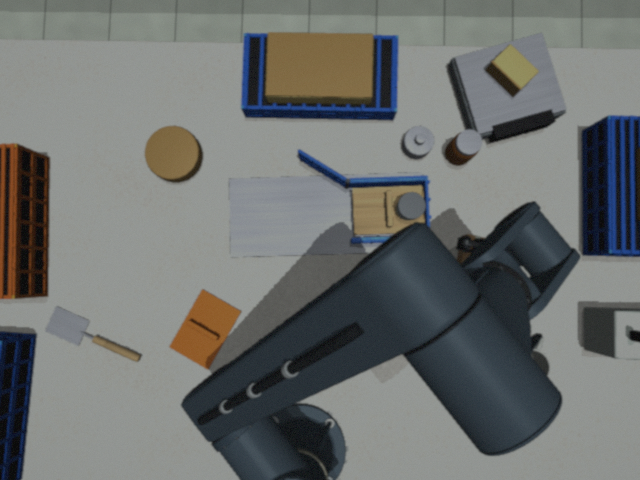

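>>> play_rows --steps '[[[0,0,0.01,0,0,0],[0,0,0.014,0,0,0],[0,0,0.018,0,0,0],[0,0,0.018,0,0,0],[0,0,0.014,0,0,0],[0,0,0.009,0,0,0],[0,0,0,0,0,0]]]'

```text
t: 31.1
tcp_pos: [0.4657, -0.3823, 0.0534]
tool_rot: [0.095, 0.996, 0.001, -0.001]
force: [-0.1, -1.0, -0.4]
finger_gap: 0.901
```

>>> play_rows --steps '[[[0,0,0,0,0,0],[0,0,0,0,0,0],[0,0,0,0,0,0],[0,0,0,0,0,0]]]' --fingers 0 --squeeze 40

```text
t: 31.6
tcp_pos: [0.4664, -0.3832, 0.0552]
tool_rot: [0.095, 0.996, -0.001, 0.001]
force: [0.3, -1.1, 4.3]
finger_gap: 0.576
```

```bash
python3 - <<'E'
from plan import *
st()
p,f,_=cur()
G=np.pi+.065
plan([(p[0],p[1],.15,f,4),(.475,-.22,.215,f+.1,7),(*c2w(0,.05),.19,G,8)])
E
```

```text
t 31.6 tcp [ 0.4664 -0.3832  0.0552] crate [-0.1059 -0.1919] phi 2.9522 F [ 0.3 -1.1  4.3] gap 0.576 q [-0.87  0.78  1.62  0.    0.74 -2.25]
[[[0.0,0.0,-0.0178,0,0,-0.0],[0.0,0.0,-0.0296,0,0,-0.0],[0.0,0.0,-0.0297,0,0,-0.0],[0.0,0.0,-0.0177,0,0,-0.0],[0.0022,0.0162,-0.0065,0,0,-0.6],[0.0028,0.0216,-0.0087,0,0,-0.7],[0.0031,0.0271,-0.0108,0,0,-1.0],[0.0031,0.0325,-0.013,0,0,-1.1],[0.0022,0.0271,-0.0109,0,0,-1.0],[0.0013,0.0218,-0.0086,0,0,-0.8]]]
[[[0.0007,0.0163,-0.0065,0,0,-0.5],[-0.0064,0.0081,0.0022,0,0,-0.8],[-0.0084,0.0102,0.0028,0,0,-1.0],[-0.0105,0.0123,0.0034,0,0,-1.2],[-0.0127,0.0144,0.0041,0,0,-1.4],[-0.013,0.014,0.004,0,0,-1.5],[-0.0113,0.0115,0.0035,0,0,-1.2],[-0.0095,0.0093,0.0028,0,0,-1.0],[-0.0075,0.007,0.0022,0,0,-0.8]]]
```

>>> play_rows --steps '[[[0,0,-0.018,0,0,0],[0,0,-0.03,0,0,0],[0,0,-0.03,0,0,0],[0,0,-0.018,0,0,0],[0.002,0.016,-0.006,0,0,-0.6],[0.003,0.022,-0.009,0,0,-0.7],[0.003,0.027,-0.011,0,0,-1.0],[0.003,0.033,-0.013,0,0,-1.1],[0.002,0.027,-0.011,0,0,-1.0],[0.001,0.022,-0.009,0,0,-0.8]]]'

```text
t: 32.85
tcp_pos: [0.474, -0.2321, 0.2097]
tool_rot: [0.048, 0.999, 0.001, -0.001]
force: [-0.1, 0.2, -1.4]
finger_gap: 0.58
```

>>> play_rows --steps '[[[0.001,0.016,-0.006,0,0,-0.5],[-0.006,0.008,0.002,0,0,-0.8],[-0.008,0.01,0.003,0,0,-1.0],[-0.011,0.012,0.003,0,0,-1.2],[-0.013,0.015,0.004,0,0,-1.4],[-0.013,0.014,0.004,0,0,-1.5],[-0.011,0.011,0.004,0,0,-1.2],[-0.009,0.009,0.003,0,0,-1.0],[-0.008,0.007,0.002,0,0,-0.8],[0,0,0,0,0,0]]]'

```text
t: 34.1
tcp_pos: [0.5565, -0.1343, 0.1902]
tool_rot: [-0.033, 0.999, -0.0, -0.0]
force: [0.3, -1.1, -0.9]
finger_gap: 0.58
```

```bash
python3 - <<'E'
from plan import *
from seg import *
st()
T=manip.snapshot("top");S=manip.snapshot("side");save(S,"side10")
p,f,_=cur()
it=[(PARTS["carton"],(p[0],p[1],f),p[2]-.055),(PARTS["board"],(*c2w(0,0),.065),.053),(crateparts(2.17),C,0)]
overlay(S,it,"ov10S",(230,100,430,250)); overlay(T,it,"ov10T",(290,140,490,290))
plan([(*c2w(0,.05),.130,np.pi+.065,5)])
E
```

```text
t 34.1 tcp [ 0.5565 -0.1343  0.1902] crate [0.0002 0.0506] phi -3.075 F [ 0.3 -1.1 -0.9] gap 0.58 q [-0.43  0.54  1.63 -0.    0.97 -2.07]
[[[-0.0001,0.0,0.0086,0,0,0.0],[-0.0001,0.0,0.013,0,0,0.0],[-0.0001,0.0,0.0172,0,0,0.0],[-0.0001,0.0,0.0129,0,0,0.0],[-0.0001,0.0,0.0087,0,0,0.0]]]
```

View pics/ov10S.png

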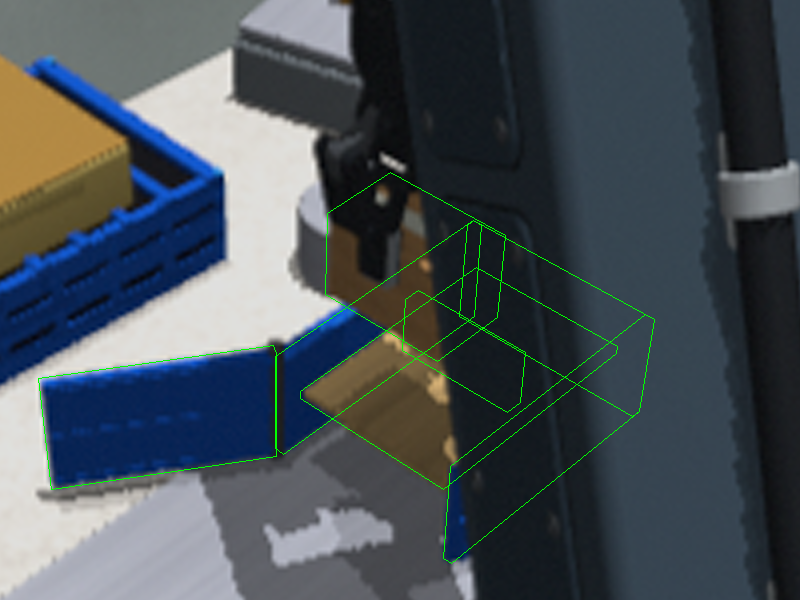

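View pics/ov10T.png

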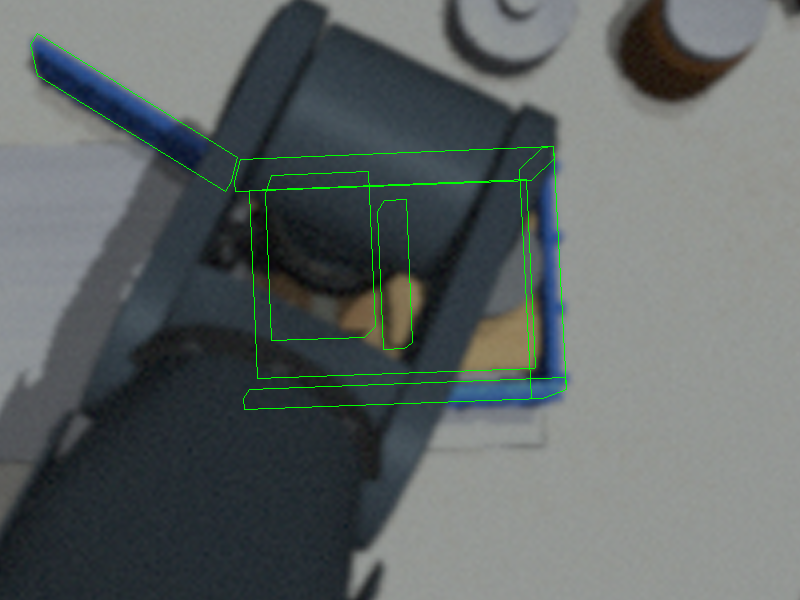

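>>> play_rows --steps '[[[0,0,0.01,0,0,0],[0,0,0.015,0,0,0],[0,0,0.017,0,0,0],[0,0,0.014,0,0,0],[0,0,0.009,0,0,0],[0,0,0.005,0,0,0],[0,0,0.003,0,0,0],[0,0,0,0,0,0]]]'

```text
t: 35.2
tcp_pos: [0.5562, -0.1348, 0.1174]
tool_rot: [-0.033, 0.999, -0.0, 0.0]
force: [0.4, 0.2, -1.1]
finger_gap: 0.581
```

>>> play_rows --steps '[[[0,0,0.001,0,0,0],[0,0,0.001,0,0,0],[0,0,0,0,0,0]]]'

```text
t: 35.58
tcp_pos: [0.5561, -0.1348, 0.1154]
tool_rot: [-0.033, 0.999, -0.0, 0.0]
force: [0.4, -0.2, -1.0]
finger_gap: 0.58
```

>>> play_rows --steps '[[[0,0,0.001,0,0,0],[0,0,0.001,0,0,0],[0,0,0,0,0,0]]]'

```text
t: 35.95
tcp_pos: [0.5561, -0.1348, 0.1141]
tool_rot: [-0.033, 0.999, -0.0, 0.0]
force: [-1.5, 0.8, 4.9]
finger_gap: 0.577
```

>>> play_rows --steps '[[[0,0,0,0,0,0],[0,0,0,0,0,0],[0,0,-0.005,0,0,0],[0,0,-0.015,0,0,0],[0,0,-0.03,0,0,0],[0,0,-0.03,0,0,0]]]' --fingers 0.66

```text
t: 36.7
tcp_pos: [0.5562, -0.1348, 0.195]
tool_rot: [-0.033, 0.999, -0.0, 0.0]
force: [-0.1, 0.6, 1.0]
finger_gap: 0.659
```

```bash
python3 - <<'E'
from plan import *
from seg import *
st()
T=manip.snapshot("top");S=manip.snapshot("side");save(S,"side11")
c,e=fitcrate([(T,bluemask(T,(285,140,330,200)))],[.5596,-.1848,.065,2.17]) if 0 else (None,0)
p,f,_=cur()
plan([(*c2w(.14,.135),.19,f,8),(*c2w(.14,.135),.082,f,6)])
E
```

```text
t 36.7 tcp [ 0.5562 -0.1348  0.195 ] crate [-0.0002  0.0501] phi -3.0762 F [-0.1  0.6  1. ] gap 0.659 q [-0.43  0.54  1.63  0.    0.98 -2.07]
[[[-0.0121,0.0075,0.0007,0,0,-0.0],[-0.0155,0.0097,0.0008,0,0,-0.0],[-0.019,0.0118,0.0011,0,0,-0.0],[-0.0224,0.014,0.0012,0,0,-0.0],[-0.0225,0.0139,0.0013,0,0,-0.0],[-0.0189,0.0118,0.001,0,0,-0.0],[-0.0156,0.0097,0.0009,0,0,-0.0],[-0.0121,0.0075,0.0007,0,0,-0.0],[0.0,0.0,0.0129,0,0,-0.0],[0.0,0.0,0.0179,0,0,-0.0]]]
[[[0.0,0.0,0.0232,0,0,-0.0],[0.0,0.0,0.0231,0,0,-0.0],[0.0,0.0,0.018,0,0,-0.0],[0.0,0.0,0.0129,0,0,-0.0]]]
```

View pics/side11.png

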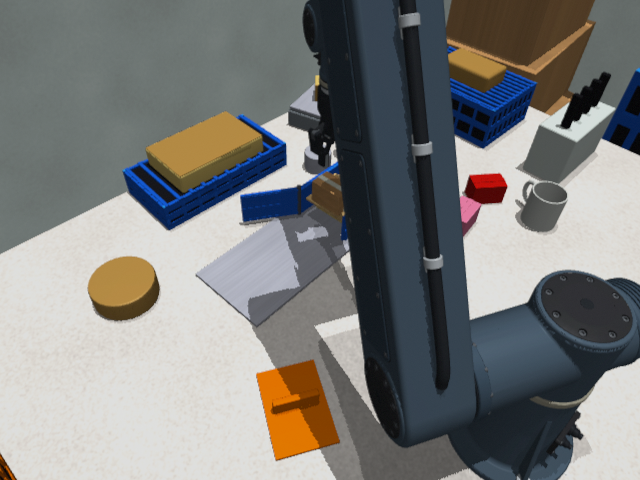

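>>> play_rows --steps '[[[-0.012,0.008,0,0,0,0],[-0.016,0.01,0.001,0,0,0],[-0.019,0.012,0.001,0,0,0],[-0.022,0.014,0.001,0,0,0],[-0.022,0.014,0.001,0,0,0],[-0.019,0.012,0.001,0,0,0],[-0.016,0.009,0.001,0,0,0],[-0.012,0.007,0.001,0,0,0],[0,0,0,0,0,0]]]' --fingers 0

```text
t: 37.92
tcp_pos: [0.6887, -0.0387, 0.1851]
tool_rot: [-0.034, 0.999, 0.0, -0.001]
force: [0.3, -0.5, 0.6]
finger_gap: -0.001
```

```bash
python3 - <<'E'
from plan import *
from seg import *
st()
T=manip.snapshot("top");S=manip.snapshot("side");save(S,"side12")
im=cv2.resize(T["img"][140:290,280:480],None,fx=4,fy=4,interpolation=cv2.INTER_CUBIC); cv2.imwrite("pics/z12.png",im[:,:,::-1])
E
```

```text
t 37.92 tcp [ 0.6887 -0.0387  0.1851] crate [0.1383 0.1374] phi -3.0745 F [ 0.3 -0.5  0.6] gap -0.001 q [-0.22  0.69  1.32  0.    1.13 -1.86]
```

View pics/z12.png

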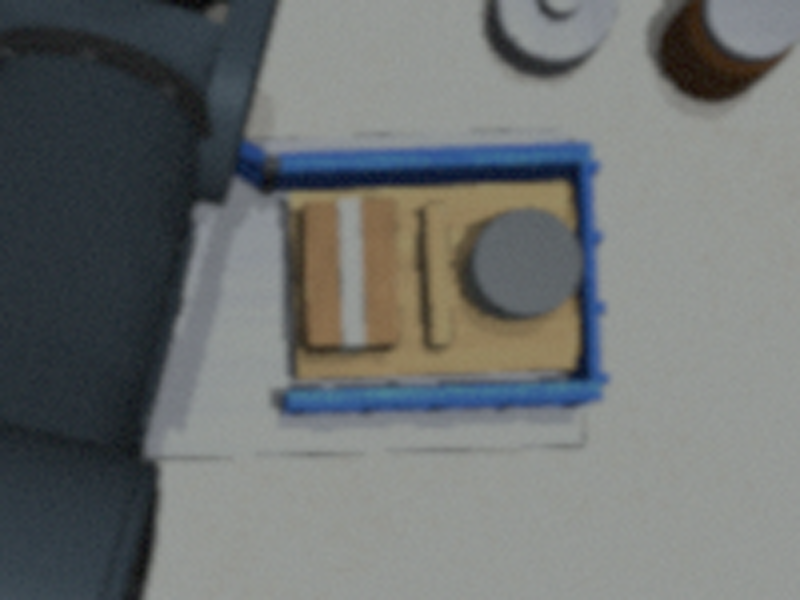

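View pics/side12.png

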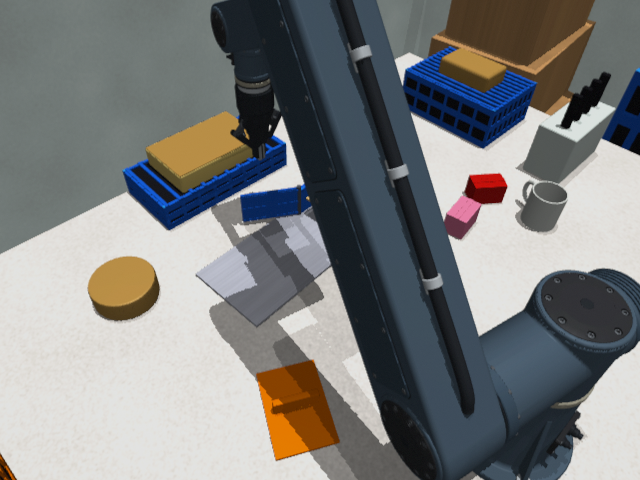

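```bash
python3 - <<'E'
from plan import *
H=np.array([.065,.089]); s=.085
def ctr(a,ex=0):
    d=np.array([-np.cos(a),np.sin(a)]); n=np.array([np.sin(a),np.cos(a)])
    h=.011*abs(np.sin(a))+.0145*abs(np.cos(a))+.004
    return H+s*d+n*(h+ex)
p,f,_=cur()
w=[(p[0],p[1],.082,f,5)]
for a in np.r_[2.1,1.95:0.05:-.15,0.0]:
    c=ctr(a); w.append((*c2w(*c),.082,f,1)); print(round(a,2),np.round(c,3),end="; ")
print();plan(w)
E
```

```text
2.1 [0.126 0.152]; 1.95 [0.115 0.161]; 1.8 [0.102 0.168]; 1.65 [0.088 0.172]; 1.5 [0.075 0.175]; 1.35 [0.064 0.176]; 1.2 [0.052 0.175]; 1.05 [0.041 0.173]; 0.9 [0.029 0.169]; 0.75 [0.018 0.163]; 0.6 [0.007 0.155]; 0.45 [-0.002  0.146]; 0.3 [-0.01   0.134]; 0.15 [-0.016  0.121]; 0.0 [-0.02   0.108]; 
[[[-0.0,0.0,0.0148,0,0,-0.0],[-0.0,0.0,0.0222,0,0,-0.0],[-0.0,0.0,0.0296,0,0,-0.0],[-0.0,0.0,0.0222,0,0,-0.0],[-0.0,0.0,0.0148,0,0,-0.0],[0.0113,0.0155,0.0,0,0,-0.0],[0.0112,0.0088,0.0,0,0,-0.0],[0.0128,0.007,0.0,0,0,-0.0],[0.0141,0.0048,0.0,0,0,-0.0],[0.0128,0.0025,0.0,0,0,-0.0]]]
[[[0.0111,0.0009,0.0,0,0,-0.0],[0.0115,-0.0006,0.0,0,0,-0.0],[0.0117,-0.0022,0.0,0,0,-0.0],[0.0116,-0.004,0.0,0,0,-0.0],[0.0112,-0.0059,0.0,0,0,-0.0],[0.0105,-0.0078,0.0,0,0,-0.0],[0.0094,-0.0097,0.0,0,0,-0.0],[0.008,-0.0113,0.0,0,0,-0.0],[0.0061,-0.0128,0.0,0,0,-0.0],[0.0039,-0.014,0.0,0,0,-0.0]]]
```

>>> play_rows --steps '[[[0,0,0.015,0,0,0],[0,0,0.022,0,0,0],[0,0,0.03,0,0,0],[0,0,0.022,0,0,0],[0,0,0.014,0,0,0],[0.011,0.015,0,0,0,0],[0.011,0.009,0,0,0,0],[0.013,0.007,0,0,0,0],[0.014,0.005,0,0,0,0],[0.013,0.002,0,0,0,0]]]'

```text
t: 39.28
tcp_pos: [0.6234, -0.0053, 0.0847]
tool_rot: [-0.033, 0.999, -0.0, 0.001]
force: [1.7, -1.0, -0.2]
finger_gap: -0.003
```

>>> play_rows --steps '[[[0.011,0.001,0,0,0,0],[0.011,-0.001,0,0,0,0],[0.012,-0.002,0,0,0,0],[0.012,-0.004,0,0,0,0],[0.011,-0.006,0,0,0,0],[0.01,-0.008,0,0,0,0],[0.009,-0.01,0,0,0,0],[0.004,-0.004,0,0,0,0]]]'

```text
t: 40.28
tcp_pos: [0.5455, -0.0462, 0.0833]
tool_rot: [-0.032, 0.999, 0.0, -0.0]
force: [1.5, -0.0, 0.4]
finger_gap: 0.0
```

```bash
python3 - <<'E'
from plan import *
from seg import *
st()
T=manip.snapshot("top");S=manip.snapshot("side");save(S,"side13")
im=cv2.resize(T["img"][140:290,280:480],None,fx=4,fy=4,interpolation=cv2.INTER_CUBIC); cv2.imwrite("pics/z13.png",im[:,:,::-1])
E
```

```text
t 40.27 tcp [ 0.5455 -0.0462  0.0833] crate [-0.005   0.1393] phi -3.0774 F [ 1.5 -0.   0.4] gap 0.0 q [-0.29  0.69  1.76  0.    0.7  -1.92]
```

View pics/side13.png

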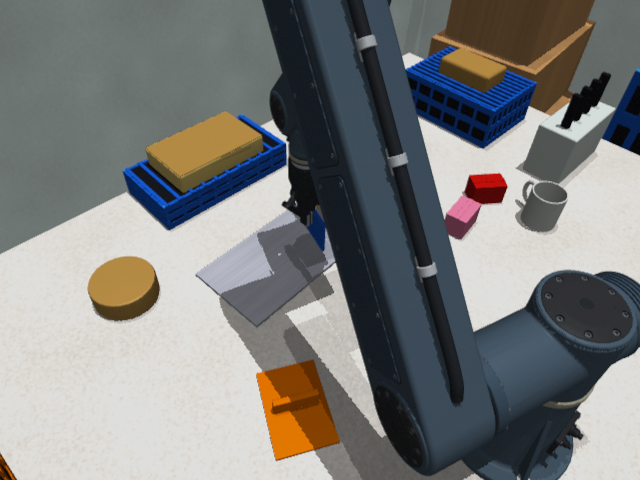

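View pics/z13.png

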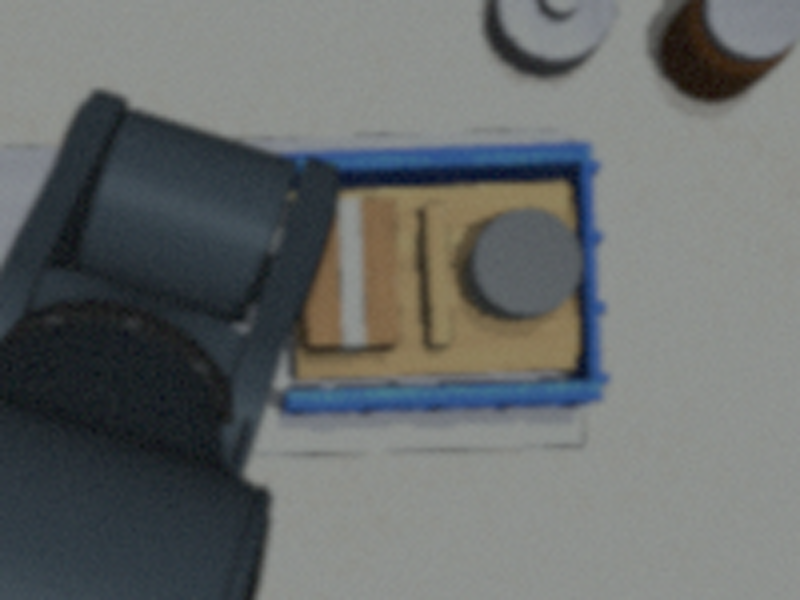

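>>> play_rows --steps '[[[0.005,-0.006,0,0,0,0],[0.004,-0.007,0,0,0,0],[0.003,-0.007,0,0,0,0],[0.002,-0.006,0,0,0,0],[0.001,-0.003,0,0,0,0]]]'

```text
t: 41.0
tcp_pos: [0.5329, -0.0754, 0.0834]
tool_rot: [-0.032, 0.999, 0.0, -0.0]
force: [0.2, 1.9, 1.4]
finger_gap: 0.002
```

>>> play_rows --steps '[[[0,-0.002,0,0,0,0],[0,-0.001,0,0,0,0],[0,0,0,0,0,0]]]'

```text
t: 41.38
tcp_pos: [0.533, -0.078, 0.0832]
tool_rot: [-0.033, 0.999, 0.0, -0.0]
force: [-0.4, 2.1, 1.9]
finger_gap: 0.002
```

>>> play_rows --steps '[[[0,-0.002,0,0,0,0],[0,-0.001,0,0,0,0]]]'

```text
t: 41.62
tcp_pos: [0.533, -0.0793, 0.0832]
tool_rot: [-0.032, 0.999, 0.002, -0.001]
force: [-0.2, 10.9, 2.4]
finger_gap: -0.005
```

>>> play_rows --steps '[[[0,-0.002,0,0,0,0],[0,0,0,0,0,0]]]'

```text
t: 41.88
tcp_pos: [0.533, -0.0794, 0.0833]
tool_rot: [-0.032, 0.999, 0.003, -0.001]
force: [2.6, 14.9, 4.4]
finger_gap: -0.002
```

>>> play_rows --steps '[[[0,0.005,0,0,0,0],[0,0.02,0,0,0,0],[0,0.03,-0.01,0,0,0],[0,0.035,-0.03,0,0,0],[0,0.04,-0.03,0,0,0],[0.01,0.045,-0.02,0,0,0],[0.01,0.045,0,0,0,0],[0.01,0.04,0,0,0,0],[0.005,0.02,0,0,0,0],[0,0,0,0,0,0]]]'

```text
t: 43.12
tcp_pos: [0.4795, 0.1954, 0.1733]
tool_rot: [-0.034, 0.999, -0.0, 0.0]
force: [-0.0, -0.3, 0.4]
finger_gap: -0.001
```

```bash
python3 - <<'E'
from plan import *
from seg import *
st()
T=manip.snapshot("top");S=manip.snapshot("side");save(S,"side14",1)
im=cv2.resize(T["img"][140:290,280:480],None,fx=4,fy=4,interpolation=cv2.INTER_CUBIC); cv2.imwrite("pics/z14.png",im[:,:,::-1])
for a in (0,.05,.1): 
    print(a,np.round(np.abs(render(T,crateparts(a),C,0)-bluemask(T,(285,140,440,260))).sum()))
overlay(T,[(crateparts(0)[3:],C,0),(PARTS["tub"],(*c2w(0,-.045),0),.059),(PARTS["carton"],(*c2w(0,.05),.065),.059)],"ov14",(330,160,450,260))
E
```

```text
t 43.12 tcp [0.4795 0.1954 0.1733] crate [-0.0553  0.3846] phi -3.0728 F [-0.  -0.3  0.4] gap -0.001 q [ 0.17  0.51  1.78 -0.    0.85 -1.47]
0 702.0
0.05 758.0
0.1 914.0
```

View pics/side14.png

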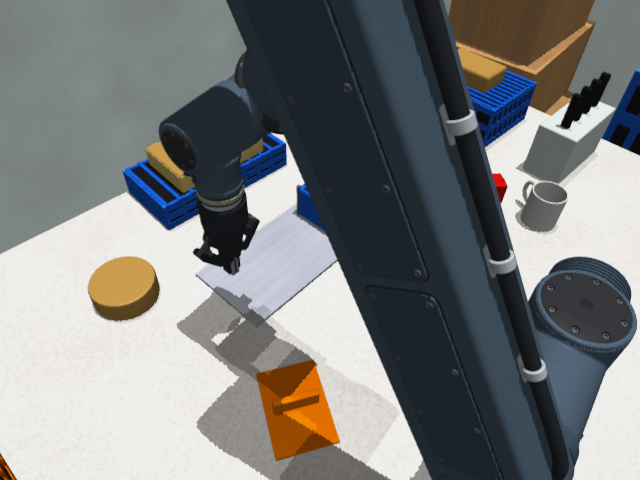

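View pics/ov14.png

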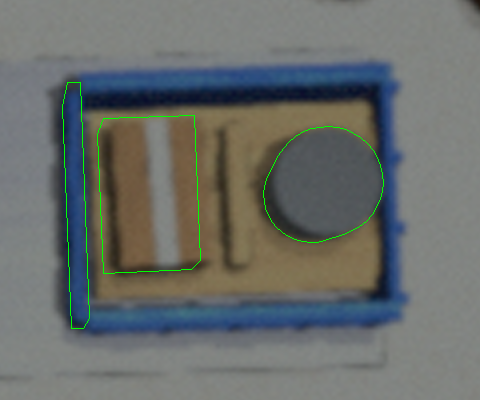

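```bash
python3 -c "
from station import manip
print(manip.sign_off())"
```

```text
the job is handed in; nothing more can be done
None
```

The crate is packed in the order asked and the gate is shut; I handed the job in at about 43 s of the 72 s allowed.

- **Cheese block:** I slid it along the deck with both fingertips until it stopped against the closed end, at about 18 N and with no further movement.
- **Board:** I laid it on the cheese by its rib, rib up. In the side view afterwards it looked flat.
- **Tub and carton:** The tub stands in the half by the closed end and the carton in the half by the gate, long side across. I lowered both slowly and let go only after contact, at about 5–6 N.
- **Gate:** I pushed it to its stop at about 15 N, then drew the arm well clear.

**Last checks:** The final top view matches the gate at angle 0, and the tub and carton are where they were meant to be. The bystanders and look-alikes visible in the later pictures had not moved.

**What the checks do not fully cover:** The arm hid most of the crate in the last side view, so I could not recheck from the side that the board is flat and the gate closed. The contact position at the closed end was about 1.5 mm off my image-based estimate, within the camera calibration of about 2 mm. After the push, a rough image fit gave the cheese up to 0.03 rad of twist in the crate. I took that as image noise, because the pictures showed it square to the walls.

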